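# Set up a spindle height check against a gauge-block master

## Robot

A 6-joint arm with a two-finger parallel gripper is mounted at the origin on the work surface. World frame = base frame: x ahead of the robot, y to its left, z up, the work surface at z = 0. Lengths are in mm, angles in rad, forces in N, time in s.
With the tool pointing down it reaches from about 300 to 750 mm from the base axis. Payload 8.5 kg.
Tool frame: the origin (TCP) lies at the very end of the fingers, on their centre line; the grasp point (between the pads) lies 19 mm behind it; z points along the fingers, y is the direction in which the jaws open and shut (so a half turn about z gives the same grasp; the last joint's range is limited). The gripper opens to 85 mm and grips with 20 to 120 N. Pads are 22 mm wide; open, the fingers measure 114 mm over their backs; the gripper's body (76 mm by 85 mm) begins 54 mm behind the grasp point. The pads swing forward as they close: fully open they stand 13 mm farther back than shut.
Start: joints at [1.022, 0.381, 1.297, -0, 1.464, -0.215], TCP at [180.19, 519.626, 194.022] pointing down, gripper open.
Joint ranges: [-3.11, 3.11], [-0.89, 2.33], [0.22, 2.48], [-1.42, 4.56], [0.17, 2.85], [-2.88, 2.88]. Speed limits (rad/s): [2.39, 2.39, 3.14, 3.14, 3.14, 3.14].

## Interface

Orientations are given as a rotation vector (axis times angle).
In Python, from station import get_state, grab_frame, camera_info, close_job, masks_of, mark_of gives the robot as it stands.
- The arm moves only by the tool apply_moves, never from a script. Its argument "rows" is a list of rows, each a list of 7 numbers: the shift along the tool's x, y, z each as a share of 0.03 m, from -1 to 1, then the turn, a rotation vector about the tool's x, y, z each as a share of 6 degrees, from -1 to 1, then the opening, from -1 (shut) to 1 (fully open), so that 0 is half open. In form: [[tx, ty, tz, wx, wy, wz, fingers], ...]. A call has 1 to 8 rows; each row shifts and turns the commanded pose from where the row before left it, along the tool's axes as they then stand; what a row does not reach is not made up. A row lasts 1/12 s, in which the tool goes at most 41.7 mm and 7.16 degrees, less where a joint would pass 70% of its speed; a pose out of reach is approached as far as the arm can. A call with a number of a shift or a turn outside -1 to 1 is refused whole. A call with a gripper value outside its range is refused whole. The fingers move at their own pace and stop on an object; the grip force is fixed at half the most. Time passes only in rows, so rows that do not move let the fingers close. It gives the time, the measured TCP pose, the force and the opening at its end, in the units of the state.
- get_state(): the state, without advancing time (a new reading comes with each control period).
- grab_frame(name): name is "scene" or "top" or "wrist"; returns the picture (400x640x3 uint8, red, green, blue); there is no depth.
- camera_info(name): a dict with "intrinsics" (3x3 intrinsics, pixels), "xyz" and "orientation" of the camera in the world; the wrist camera has in their place "mount" (4x4, takes a point from camera to tool coordinates, whose origin is the TCP and whose axes are the flange's). Camera axes: x right, y up, looking along -z (the intrinsics and any distortion apply to the point x, -y, -z); pixel columns grow to the right and rows downward; lengths in mm; the calibration is good to about 2 mm. The wrist camera is an equidistant fisheye: a pixel r from the principal point sees the ray r / f radians off the axis. A picture is of the moment at which its call begins: read the wrist's pose just before it. camera_info takes no time and is no camera call.
- close_job(): hands the job in, once; it reports no verdict.
Trained networks look in the newest picture that a camera, given by its name, has taken for a name from the list of things; names that differ only in an ending like _2 or _b are one class to them, and where a whole thing is asked for, a point or a joint stands for the part that bears it (a point fixed in the world has none). Each returns a list of dicts, best first, with "confidence" (0 to 1); they miss things now and then, are a little off and sometimes report something else, mostly with a low value. They report only what shows in the picture. A call takes as long as a camera call. They do not tell look-alikes from the thing itself.
- masks_of(query, camera): "mask" (400x640 bool, what is visible of it).
- mark_of(query, camera): "position" ([x, y, z] in mm, in world coordinates, good to about 4 mm: a listed point, or the origin of a listed thing).
The state is a dict: "time_s": time; "joint_positions": joint angles; "joint_velocities": joint speeds; "tau": joint torques, N m; "tool_pos": TCP position; "tool_rot": TCP orientation; "contact_force": force on the tool from outside, world axes, zero at the start; "ft_torque": the same for the moment, N m; "grip_width": opening from 0.0 (shut) to 1.0 (fully open).
Only numpy, scipy, OpenCV 4.12 (cv2) and the standard library are available. Lean on these libraries where they do the work, as an engineer would, in place of code of your own. Each camera call takes 0.05 s, during which the arm holds its last target. There are 200 camera calls.

## Task

Set up the comparison height check on the granite. First build the master in the middle of the round black flat: the 50 mm steel gauge block, the white 30 mm block squarely on it, and the dark 10 mm wear block squarely on top. Then set the dark blue vee rest on the middle of the box parallel, lengthwise along it, and lay the brass-bodied spindle in both its vees with the square body between the saddles and its top face level; set everything down gently without dropping it, and leave the thin rectangular gauge block, the ring gauge and the stamp where they are.

Things in the scene. Friction and masses are not known exactly. Their poses are not given: they have to be found in the camera images.
- block50: Tall steel gauge block, bare bright metal, 24 mm square, 50 mm tall (the tallest block), with a small dark hole in its top face; stands upright. Origin: centre of the underside; z up, x and y along its sides, which are alike.
- block30: White ceramic gauge block, 24 mm square, 30 mm tall (the only white one), with a small dark hole in its top face; stands upright. Origin: centre of the underside; z up, x and y along its sides, which are alike.
- wear10: Carbide wear block, nearly black, 24 mm square, 10 mm tall (the lowest block), with a small dark hole in its top face; stands upright. Origin: centre of the underside; z up, x and y along its sides, which are alike.
- spare: Bystander, to be left alone: thin rectangular steel gauge block, 35 mm (x) by 9 mm (y), 30 mm tall, no hole. Origin: centre of the underside; z up.
- flat: Target, fixed: round toolmaker's flat of black granite with a thin steel band round its side, 110 mm across, 25 mm thick, lying on the work surface. Origin: centre of the underside; z up; its top face is at z = 25 mm.
- rest: Twin-vee rest, dark blue, 0.45 kg. Foot 110 (x) by 56 by 10 mm; at x = 35 to 55 mm each way a saddle 56 wide, 54 tall, with a 90 degree bright vee along x, bottom at z 33. Picked up from above by the web between the saddles: 12 mm thick at y = 0, from z 10 to 30. A 24 mm journal in the vees has its axis at z 50. Origin: centre of underside; x along the vees; same turned half round.
- spindle: Spindle, 0.4 kg: square brass body 30 by 30 mm, 46 long (x), a round steel journal 24 in diameter and 50 long at each end, 146 over all; lies on a face of the body, picked up across it. Origin: centre of the body's underside, 15 below the axis; x along the axis. Seated level, its origin is 35 above the rest's, body between the saddles (12 to spare either way).
- parallel: Target, fixed: box parallel, bright ground steel top and bottom plates with dark blue walls between and two dark holes in the top, 130 mm (x) by 70 mm (y) by 50 mm high, standing on the work surface. Origin: centre of the underside; x along its length, z up; its top face is at z = 50 mm.
- ring: Bystander, to be left alone: dark steel ring gauge, 60 mm across, 36 mm bore, 22 mm high. Origin: centre of the underside.
- stamp: Bystander, to be left alone: black and grey self-inking inspection stamp, 60 by 42 mm, 66 mm high. Origin: centre of the underside.
Mind the look-alikes: they are no part of the job. What is shaped like the rest but brown, green or orange is not meant.

How it is judged (in metres and radians):
On the way, in this order (a step that is already met when the one before it is completed fails the run):
1. The 50 mm steel gauge block stands on the round flat, let go (horizontal distance between block50 and flat below 0.015 m and z of block50 in the frame of flat between 0.022 and 0.028 m and angle between block50's own z axis and vertical below 0.1 rad and contact force between the fingers and block50 below 0.1 N), for 0.2 s.
2. The white 30 mm block is on the 50 mm block, let go (horizontal distance between block50 and flat below 0.015 m and z of block50 in the frame of flat between 0.022 and 0.028 m and angle between each of block50, block30's own z axis and vertical below 0.1 rad and horizontal distance between block30 and block50 below 0.007 m and z of block30 in the frame of block50 between 0.047 and 0.053 m and (angle between the x axis of block30 and the x axis of block50, either way round below 0.25 rad or angle between the x axis of block30 and the y axis of block50, either way round below 0.25 rad) and contact force between the fingers and block30 below 0.1 N), for 0.2 s.
3. The dark wear block is on top of the white block, let go (horizontal distance between block50 and flat below 0.015 m and z of block50 in the frame of flat between 0.022 and 0.028 m and angle between each of block50, block30, wear10's own z axis and vertical below 0.1 rad and horizontal distance between block30 and block50 below 0.007 m and z of block30 in the frame of block50 between 0.047 and 0.053 m and (angle between the x axis of block30 and the x axis of block50, either way round below 0.25 rad or angle between the x axis of block30 and the y axis of block50, either way round below 0.25 rad) and horizontal distance between wear10 and block30 below 0.007 m and z of wear10 in the frame of block30 between 0.027 and 0.033 m and (angle between the x axis of wear10 and the x axis of block30, either way round below 0.25 rad or angle between the x axis of wear10 and the y axis of block30, either way round below 0.25 rad) and contact force between the fingers and wear10 below 0.1 N), for 0.2 s.
4. The vee rest is on the box parallel, let go (horizontal distance between rest and parallel below 0.015 m and z of rest in the frame of parallel between 0.047 and 0.053 m and angle between rest's own z axis and vertical below 0.1 rad and angle between the x axis of rest and the x axis of parallel, either way round below 0.2 rad and contact force between the fingers and rest below 0.1 N), for 0.2 s.
5. The spindle lies in both vees of the rest, let go (horizontal distance between rest and parallel below 0.015 m and z of rest in the frame of parallel between 0.047 and 0.053 m and angle between rest's own z axis and vertical below 0.1 rad and angle between the x axis of rest and the x axis of parallel, either way round below 0.2 rad and horizontal distance between spindle and rest below 0.014 m and z of spindle in the frame of rest between 0.031 and 0.039 m and angle between spindle's own z axis and vertical below 0.2 rad and angle between the x axis of spindle and the x axis of rest, either way round below 0.1 rad and contact force between the fingers and spindle below 0.1 N), for 0.2 s.
At the end, for the whole second after the job is handed in: Master on the flat, bottom up 50, 30, 10: within 15 mm of its middle, each 7 mm and 14 deg of the one below. Rest on the parallel within 15 mm, 11 deg. Spindle down in both vees, seated height to 4 mm, 6 deg to the vees, 14 mm from middle, level to 11 deg. All released, at rest (all of step 3 and all of step 5 and linear speed of each of block50, block30, wear10, rest, spindle below 0.02 m/s and angular speed of each of block50, block30, wear10, rest, spindle below 0.2 rad/s and contact force between the fingers and block50 below 0.1 N and contact force between the fingers and block30 below 0.1 N and contact force between the fingers and rest below 0.1 N); the robot touches nothing.
It fails at once if The thin rectangular gauge block was moved (more than 25 mm) or tipped (distance of spare from where it was at the start of the episode above 0.025 m or angle between spare's own z axis and vertical above 0.5 rad).
It fails at once if The ring gauge was moved (more than 25 mm) or tipped (distance of ring from where it was at the start of the episode above 0.025 m or angle between ring's own z axis and vertical above 0.5 rad).
It fails at once if The stamp was moved (more than 25 mm) or tipped (distance of stamp from where it was at the start of the episode above 0.025 m or angle between stamp's own z axis and vertical above 0.5 rad).
It fails at once if A gauge block, the vee rest or the spindle was dropped (fell free from about 10 mm or more) ((contact force between the fingers and block50 below 0.01 N and linear speed of block50 above 0.45 m/s) or (contact force between the fingers and block30 below 0.01 N and linear speed of block30 above 0.45 m/s) or (contact force between the fingers and wear10 below 0.01 N and linear speed of wear10 above 0.45 m/s) or (contact force between the fingers and rest below 0.01 N and linear speed of rest above 0.45 m/s) or (contact force between the fingers and spindle below 0.01 N and linear speed of spindle above 0.45 m/s)).
It also fails if it takes over 115 s, if anything falls off the work surface, if the arm or the gripper's body presses on something with over 40 N, if the wrist force passes 120 N, or if a joint passes its speed limit or range.

## Working session

There is one attempt and no reset: what is moved stays moved. The work goes in short steps, Python scripts to look and compute and a tool call to move; the robot and the scene stay as the last step left them, time stands still between calls to the robot, and variables do not carry over. Pictures are saved under pics/ and viewed, about 12 in all and at most 16, crops included, and the job is handed in when it is done.

Besides the shell and the picture viewer there is one more tool, called by a JSON object that holds its "fn" and its "kwargs". apply_moves: Moves the arm, as the interface text tells. Shift numbers are shares of 0.03 m and turn numbers shares of 6 degrees, none past 1 either way. Its arguments: {"type":"object","properties":{"rows":{"type":"array","items":{"type":"array","items":{"type":"number","minimum":-1,"maximum":1}}}},"required":["rows"]}

```bash
mkdir -p pics; cat > h.py <<'E'
import numpy as np, cv2
from scipy.spatial.transform import Rotation as R
from station import *
def save(n,im,crop=None,s=1):
    if crop: im=im[crop[1]:crop[3],crop[0]:crop[2]]
    im=cv2.resize(im,None,fx=s,fy=s,interpolation=cv2.INTER_CUBIC)
    cv2.imwrite('pics/'+n,im[:,:,::-1])
def rot(o):
    o=np.array(o,float); return o if o.shape==(3,3) else R.from_rotvec(o).as_matrix()
def pix2w(cam,uv,z):
    c=camera_info(cam); K=np.array(c['intrinsics'])
    d=np.linalg.inv(K)@np.array([uv[0],uv[1],1.]); d=rot(c['orientation'])@(d*[1,-1,-1]); p=np.array(c['xyz'])
    return p+d*(z-p[2])/d[2]
E
python3 - <<'E'
from h import *
for c in ('scene','top','wrist'):
    print(c,camera_info(c))
a=grab_frame('scene');b=grab_frame('top');w=grab_frame('wrist')
save('a.png',np.vstack([a,b]),s=0.75 if 0 else 0.75)
save('top.png',b,s=1.25);save('scene.png',a,s=1.25);save('w.png',w,s=1.25)
for q in 'block50 block30 wear10 spare flat rest spindle parallel ring stamp'.split():
    for c in ('top','scene'):
        try: print(q,c,[(np.round(m['position']).tolist(),round(m['confidence'],2)) for m in mark_of(q,c)][:4])
        except Exception as e: print(q,c,e)
print(get_state())
E
```

```text
scene {'intrinsics': array([[387.55689588,   0.        , 325.42372704],
       [  0.        , 387.55689588, 198.46208071],
       [  0.        ,   0.        ,   1.        ]]), 'xyz': array([935.37259772, 567.32465399, 662.38775123]), 'orientation': array([0.38651426, 1.04451467, 2.1950337 ])}
top {'intrinsics': array([[378.86546162,   0.        , 325.86049485],
       [  0.        , 378.86546162, 201.2149963 ],
       [  0.        ,   0.        ,   1.        ]]), 'xyz': array([ 237.56837831,   42.20757807, 1192.43435231]), 'orientation': array([ 0.14209448, -0.15781685, -1.56637937])}
wrist {'intrinsics': array([[309.70691629,   0.        , 320.49812382],
       [  0.        , 309.70691629, 200.30983376],
       [  0.        ,   0.        ,   1.        ]]), 'mount': array([[-8.46360791e-04,  9.45149125e-01,  3.26638049e-01,
         8.42327877e+01],
       [ 9.99999356e-01,  5.52904099e-04,  9.91260573e-04,
        -1.43844604e-01],
       [ 7.56289546e-04,  3.26638678e-01, -9.45148984e-01,
        -1.78961031e+02],
       [ 0.00000000e+00,  0.00000000e+00,  0.00000000e+00,
         
[... 1244 characters left out ...]
2.0], 0.64)]
{'time_s': 1.15, 'joint_positions': array([ 1.02171421e+00,  3.80576629e-01,  1.29740103e+00, -2.79234409e-05,
        1.46363039e+00, -2.15303337e-01]), 'joint_velocities': array([-0.00145214,  0.00165117,  0.00092997,  0.00019386,  0.00201756,
        0.00187621]), 'tau': array([ 1.47311654e-03, -4.48316216e+01, -2.31471187e+01, -1.88979147e-04,
        4.71971325e-04,  2.11490004e-05]), 'tool_pos': array([180.18412861, 519.61534729, 194.0346113 ]), 'tool_rot': array([ 5.21860121e-01,  3.09792521e+00, -3.86952001e-05]), 'contact_force': array([ 0.87802745,  0.70971606, -0.84141838]), 'ft_torque': array([-0.01936133,  0.02301783,  0.01985793]), 'grip_width': 0.9989068947720187}
```

View pics/top.png

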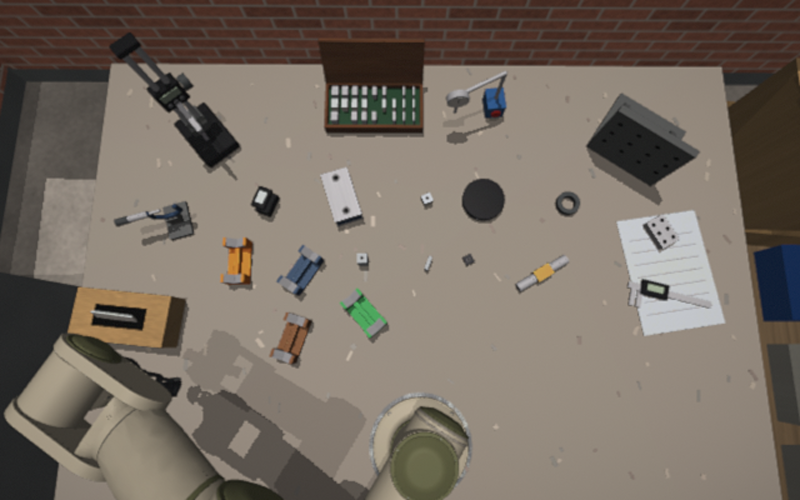

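View pics/scene.png

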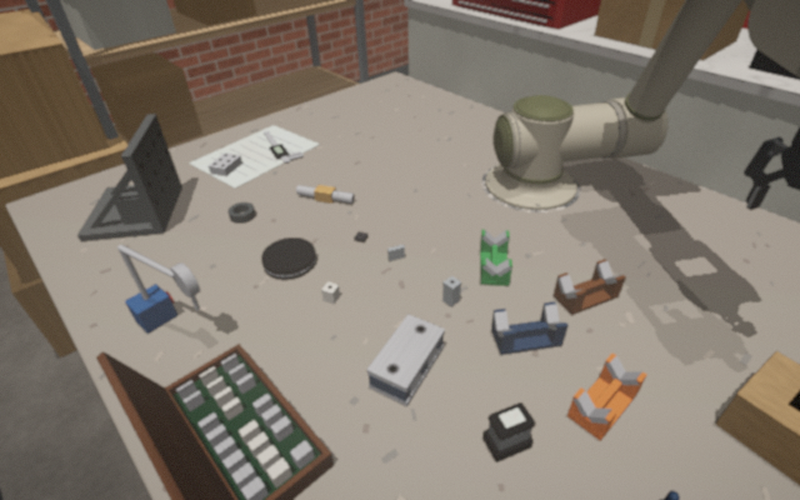

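The top view (1.25x) shows the steel block50 at (362,259), white block30 (427,199), wear10 (468,259), spare (428,264), flat (483,199), parallel (341,195) and spindle (543,273).
There are four rest-shaped things: blue (301,269), orange (238,261), green (363,313) and brown (291,338). Only the dark blue one at (301,269) fits, and I'll confirm it in a wrist crop before grasping.

```bash
cat >> h.py <<'E'
from scipy.optimize import minimize
def box(x0,x1,y0,y1,z0,z1): return np.array([[x,y,z] for x in(x0,x1) for y in(y0,y1) for z in(z0,z1)],float)
def b(x,y,h): return [box(-x/2,x/2,-y/2,y/2,0,h)]
th=np.linspace(0,2*np.pi,24,endpoint=False)
def cyl(r,h): return [np.array([[r*np.cos(t),r*np.sin(t),z] for t in th for z in(0,h)])]
def jour(x0,x1): return np.array([[x,12*np.cos(t),15+12*np.sin(t)] for t in th for x in(x0,x1)])
def sad(x0,x1): return [box(x0,x1,-28,28,0,33)]+[np.array([[x,s*y,z] for x in(x0,x1) for y,z in((0,33),(28,0),(28,54),(21,54))]) for s in(1,-1)]
M=dict(block50=b(24,24,50),block30=b(24,24,30),wear10=b(24,24,10),spare=b(35,9,30),flat=cyl(55,25),parallel=b(130,70,50),
 ring=cyl(30,22),stamp=b(60,42,66),rest=[box(-55,55,-28,28,0,10),box(-35,35,-6,6,0,30)]+sad(35,55)+sad(-55,-35),
 spindle=[box(-23,23,-15,15,0,30),jour(-73,-23),jour(23,73)])
def campose(cam,st=None):
    c=camera_info(cam); K=np.array(c['intrinsics'])
    if cam!='wrist': return K,rot(c['orientation']),np.array(c['xyz'])
    st=st or get_state(); m=np.array(c['mount']); T=R.from_rotvec(st['tool_rot']).as_matrix()
    return K,T@m[:3,:3],T@m[:3,3]+st['tool_pos']
def proj(P,cam,pose):
    K,Rm,t=pose; q=(P-t)@Rm*[1,-1,-1]
    if cam=='wrist':
        r=np.hypot(q[:,0],q[:,1]); a=np.arctan2(r,q[:,2]); n=q[:,:2]/np.maximum(r,1e-9)[:,None]*a[:,None]
    else: n=q[:,:2]/q[:,2:]
    return n*[K[0,0],K[1,1]]+K[:2,2]
def render(name,p,cam,pose,S=4):
    z=p[3] if len(p)>3 else 0
    c,s=np.cos(p[2]),np.sin(p[2]); im=np.zeros((400,640),np.uint8)
    for V in M[name]:
        W=V@np.array([[c,s,0],[-s,c,0],[0,0,1]])+[p[0],p[1],z]
        h=cv2.convexHull(proj(W,cam,pose).astype(np.float32))
        cv2.fillConvexPoly(im,np.round(h*16).astype(np.int32),255,cv2.LINE_AA,4)
    return im/255.
def wray(uv,pose,z):
    K,Rm,t=pose; d=(np.array(uv,float)-K[:2,2])/K[0,0]; a=np.hypot(*d)
    v=np.array([np.sin(a)*d[0]/a,-np.sin(a)*d[1]/a,-np.cos(a)]); v=Rm@v
    return t+v*(z-t[2])/v[2]
def fit(name,obs,init,z=0,yaws=12,sym=np.pi):
    """obs: list of (cam,pose,mask)"""
    def cost(p): 
        e=0
        for cam,pose,m in obs:
            r=render(name,[p[0],p[1],p[2],z],cam,pose); e+=np.abs(r-m).sum()/m.sum()
        return e/len(obs)
    best=None
    for y in np.arange(yaws)*sym/yaws:
        o=cost([*init,y]); 
        if best is None or o<best[0]: best=(o,y)
    p=np.array([*init,best[1]])
    for k in range(2):
        sim=np.vstack([p,p+[8,0,0],p+[0,8,0],p+[0,0,.25]])
        r=minimize(cost,p,method='Nelder-Mead',options=dict(initial_simplex=sim,xatol=.05,fatol=1e-4,maxiter=200)); p=r.x
    p[2]=(p[2]+sym/2)%sym-sym/2
    return p,r.fun
def obs(name,cam,near,z=0,tol=40,pose=None):
    """mask of the instance whose centroid lies near the projection of (x,y)"""
    pose=pose or campose(cam); u=proj(np.array([[near[0],near[1],z+15.]]),cam,pose)[0]
    c=[]
    for m in masks_of(name,cam):
        v,x=np.nonzero(m['mask'])
        if len(v): c.append((np.hypot(x.mean()-u[0],v.mean()-u[1]),m['mask'].astype(float),m['confidence']))
    if not c: return None
    c=min(c,key=lambda k:k[0]); return (cam,pose,c[1]) if c[0]<tol else None
def goal(x,y,z,yaw):
    """yaw = world angle of tool y (mod pi). prints shift in tool axes /30mm, turn /6deg; tool upright"""
    st=get_state(); T=R.from_rotvec(st['tool_rot']).as_matrix()
    ty=np.arctan2(T[1,1],T[0,1]); d=(yaw-ty+np.pi/2)%np.pi-np.pi/2
    s=T.T@(np.array([x,y,z])-st['tool_pos'])/30
    print('shift',s.round(2),'turn wz',round(-np.degrees(d)/6,2),'tilt',(T.T@[0,0,-1]).round(4),'j6',st['joint_positions'][5].round(2),'tcp',st['tool_pos'].round(1),'ty',round(np.degrees(ty),1))
E
cat > m.py <<'E'
from h import *
import json
init=dict(block50=(445,143),block30=(604,-19),wear10=(449,-123),spare=(436,-17),flat=(605,-167),rest=(418,293),spindle=(413,-305),parallel=(606,197),ring=(600,-385),stamp=(590,393))
grab_frame('scene');grab_frame('top')
for q in init:
    o=[x for x in (obs(q,c,init[q]) for c in('top','scene')) if x]
    sym=np.pi/2 if q in('block50','block30','wear10') else np.pi
    p,f=fit(q,o,init[q],sym=sym); e=[fit(q,[x],init[q],sym=sym)[0].round(1).tolist() for x in o]
    print(q,len(o),p[:2].round(1),'yaw',np.degrees(p[2]).round(1),'err',round(f,3),e)
E
python3 m.py
```

```text
block50 2 [444.6 143.7] yaw 17.6 err 0.297 [[443.6, 144.9, 0.3], [445.3, 142.8, 0.3]]
block30 1 [604.9 -20.5] yaw 35.1 err 0.138 [[604.9, -20.5, 0.6]]
wear10 2 [ 448.3 -124.9] yaw -36.5 err 0.878 [[447.0, -122.6, -0.7], [448.6, -124.9, -0.6]]
spare 1 [436.6 -20.4] yaw -39.2 err 0.599 [[436.6, -20.4, -0.7]]
flat 2 [ 604.6 -164.6] yaw -5.9 err 0.097 [[603.8, -164.1, 0.3], [604.8, -168.3, 0.2]]
rest 2 [416.3 294.8] yaw -32.8 err 0.124 [[415.7, 297.5, -0.6], [416.7, 294.0, -0.6]]
spindle 1 [ 410.9 -306. ] yaw -59.7 err 0.158 [[410.9, -306.0, -1.0]]
parallel 2 [606.3 198.9] yaw 18.7 err 0.108 [[605.9, 200.0, 0.3], [606.0, 196.9, 0.4]]
ring 2 [ 596. -385.] yaw 4.1 err 0.539 [[596.3, -383.3, 0.3], [591.1, -393.5, -0.4]]
stamp 2 [593.4 393.2] yaw -12.2 err 0.256 [[589.7, 393.5, -0.6], [595.8, 393.3, -0.1]]
```

```bash
python3 -c "
from h import *
goal(444.6,143.7,150,np.radians(17.6))"
```

```text
shift [-12.43  -8.95   1.47] turn wz 8.88 tilt [-0. -0.  1.] j6 -0.22 tcp [180.2 519.6 194. ] ty 70.9
```

{"fn": "apply_moves", "kwargs": {"rows": [[-0.78,-0.56,0.09,0,0,0,1],[-0.78,-0.56,0.09,0,0,0,1],[-0.78,-0.56,0.09,0,0,0,1],[-0.78,-0.56,0.09,0,0,0,1],[-0.78,-0.56,0.09,0,0,0,1],[-0.78,-0.56,0.09,0,0,0,1],[-0.78,-0.56,0.09,0,0,0,1],[-0.78,-0.56,0.09,0,0,0,1]]}}

```text
time_s: 2.92
tool_pos: [313.6, 330.1, 172.4]
tool_rot: [0.522, 3.098, 0.0]
contact_force: [0.4, 1.3, -0.8]
grip_width: 0.998
```

{"fn": "apply_moves", "kwargs": {"rows": [[-0.78,-0.56,0.09,0,0,0,1],[-0.78,-0.56,0.09,0,0,0,1],[-0.78,-0.56,0.09,0,0,0,1],[-0.78,-0.56,0.09,0,0,0,1],[-0.78,-0.56,0.09,0,0,0,1],[-0.78,-0.56,0.09,0,0,0,1],[-0.78,-0.56,0.09,0,0,0,1],[-0.78,-0.56,0.09,0,0,0,1]]}}

```text
time_s: 3.58
tool_pos: [446.6, 141.7, 150.8]
tool_rot: [0.522, 3.098, 0.0]
contact_force: [0.6, 0.9, 0.5]
grip_width: 1.0
```

{"fn": "apply_moves", "kwargs": {"rows": [[0,0,0,0,0,1,1],[0,0,0,0,0,1,1],[0,0,0,0,0,1,1],[0,0,0,0,0,1,1],[0,0,0,0,0,1,1],[0,0,0,0,0,1,1],[0,0,0,0,0,1,1],[0,0,0,0,0,1,1]]}}

```text
time_s: 4.25
tool_pos: [445.9, 143.0, 150.9]
tool_rot: [1.744, 2.613, 0.0]
contact_force: [0.4, -0.5, 0.0]
grip_width: 1.004
```

{"fn": "apply_moves", "kwargs": {"rows": [[0,0,0,0,0,0.88,1],[0,0,0,0,0,0,1]]}}

```text
time_s: 4.42
tool_pos: [445.9, 143.0, 150.9]
tool_rot: [1.86, 2.532, 0.0]
contact_force: [0.6, -0.2, -1.5]
grip_width: 0.998
```

```bash
cat > wm.py <<'E'
from h import *
import sys
def wm(q,near,sym=np.pi/2,z=0,show=None,others=()):
    pose=campose('wrist'); im=grab_frame('wrist'); o=obs(q,'wrist',near,z,tol=60,pose=pose)
    if show: save(show,im,s=1.25)
    if not o: print('no mask',q,proj(np.array([[*near,z+15.]]),'wrist',pose)); return None
    p,f=fit(q,[o],near,z=z,sym=sym); print(q,p[:2].round(1),'yaw',np.degrees(p[2]).round(1),'err',round(f,3),'area',o[2].sum())
    if show:
        r=render(q,[*p,z],'wrist',pose); c,_=cv2.findContours((r>.5).astype(np.uint8),0,2); im=im.copy()
        cv2.drawContours(im,c,-1,(255,0,0),1)
        c,_=cv2.findContours((o[2]>.5).astype(np.uint8),0,2); cv2.drawContours(im,c,-1,(0,255,0),1); save(show,im,s=1.25)
    return p
E
python3 - <<'E'
from wm import *
p=wm('block50',(444.6,143.7),show='w1.png')
goal(444.6 if p is None else p[0],143.7 if p is None else p[1],30,p[2])
E
```

```text
block50 [444.5 143. ] yaw 4.4 err 0.088 area 917.0
shift [ 0.01 -0.04  4.03] turn wz 2.22 tilt [ 0.e+00 -1.e-04  1.e+00] j6 -0.25 tcp [445.9 143.  150.9] ty 17.8
```

View pics/w1.png

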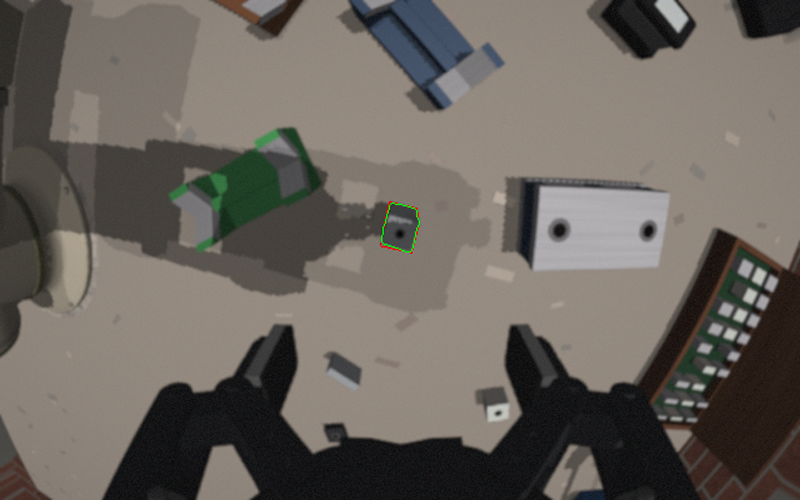

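The wrist view shows block50 at (400,228), dark hole up and bare metal. The fitted outline matches the mask, so I'll grasp it.

{"fn": "apply_moves", "kwargs": {"rows": [[0,-0.04,0.5,0,0,0.74,1],[0,0,0.8,0,0,0.74,1],[0,0,0.9,0,0,0.74,1],[0,0,0.9,0,0,0,1],[0,0,0.9,0,0,0,1],[0,0,0.5,0,0,0,1],[0,0,0.03,0,0,0,-1],[0,0,0,0,0,0,-1]]}}

```text
time_s: 5.18
tool_pos: [444.6, 142.6, 14.8]
tool_rot: [-2.135, -2.304, 0.001]
contact_force: [0.4, -0.2, 1.0]
grip_width: 0.747
```

{"fn": "apply_moves", "kwargs": {"rows": [[0,0,0,0,0,0,-1],[0,0,0,0,0,0,-1],[0,0,0,0,0,0,-1],[0,0,0,0,0,0,-1]]}}

```text
time_s: 5.52
tool_pos: [445.1, 142.7, 15.7]
tool_rot: [2.136, 2.302, 0.002]
contact_force: [0.2, 0.1, -0.9]
grip_width: 0.141
```

```bash
python3 -c "
from h import *
goal(604.6,-166,130,0)
print(get_state()['grip_width'])"
```

```text
shift [-10.66   4.54  -3.8 ] turn wz 0.72 tilt [ 0.     -0.0017  1.    ] j6 -0.02 tcp [445.1 142.7  15.7] ty 4.3
0.1409850219797549
```

{"fn": "apply_moves", "kwargs": {"rows": [[0,0,0,0,0,0,-1],[0,0,0,0,0,0,-1]]}}

```text
time_s: 5.68
tool_pos: [444.8, 142.6, 15.2]
tool_rot: [2.137, 2.303, 0.001]
contact_force: [0.3, 0.5, -0.4]
grip_width: 0.006
```

```bash
python3 -c "
from h import *
a=grab_frame('wrist'); save('g1.png',a,(150,120,500,400),1.6)
st=get_state();print(st['grip_width'],st['tool_pos'])"
```

```text
0.00040930502788054553 [444.78555372 142.63738964  15.10882832]
```

View pics/g1.png

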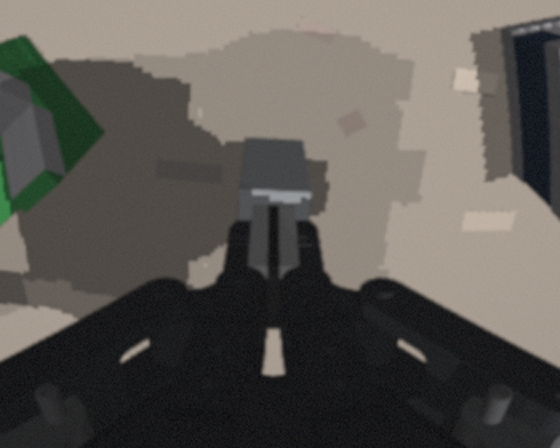

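The gripper closed to 0. The crop shows the closed tips at about full-image row 248, apparently above block50's top instead of around it. A side view should settle where the fingertips really are.

```bash
python3 -c "
from h import *
a=grab_frame('scene').copy()
P=campose('scene'); st=get_state(); t=st['tool_pos']
for dz in (0,19,40,54): print(dz,proj(np.array([t+[0,0,dz]]),'scene',P).round(1))
u=proj(np.array([t]),'scene',P)[0]; print(u)
save('g2.png',a,(int(u[0])-90,int(u[1])-100,int(u[0])+70,int(u[1])+40),5)"
```

```text
0 [[360.9 236. ]]
19 [[361.2 230.2]]
40 [[361.6 223.6]]
54 [[361.8 219. ]]
[360.86500152 236.02608225]
```

View pics/g2.png

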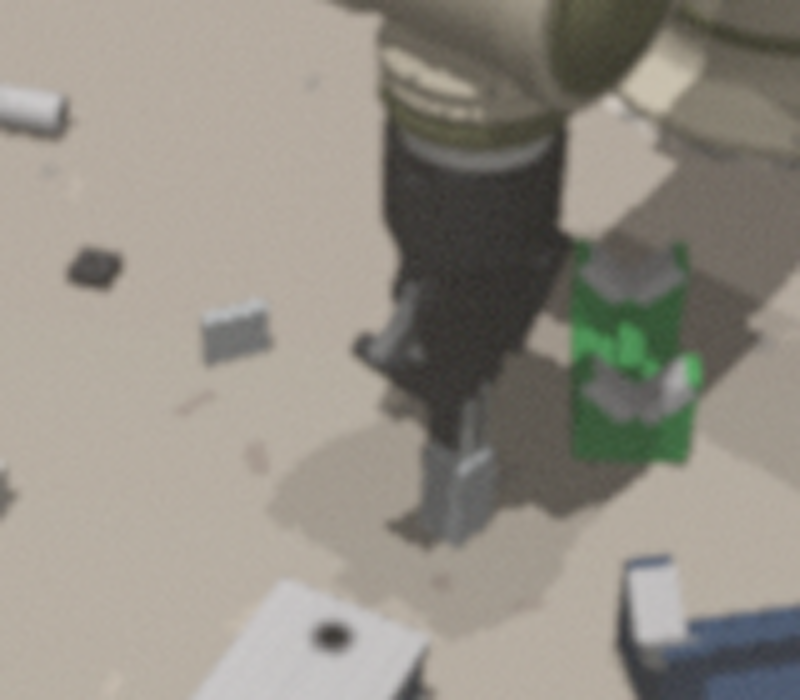

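The side view confirms it: the closed fingertips (crop 455,447) sit on block50's top edge. So the real finger ends are about 37 mm above the reported TCP, and the block hasn't moved. I'll open, go deeper by that much, and watch the force.

{"fn": "apply_moves", "kwargs": {"rows": [[0,0,-0.2,0,0,0,1],[0,0,0,0,0,0,1],[0,0,0,0,0,0,1],[0,0,0,0,0,0,1],[0,0,0,0,0,0,1],[0,0,0,0,0,0,1],[0,0,0,0,0,0,1]]}}

```text
time_s: 6.37
tool_pos: [444.7, 142.6, 20.8]
tool_rot: [-2.137, -2.303, 0.0]
contact_force: [0.7, -0.5, -1.1]
grip_width: 0.974
```

{"fn": "apply_moves", "kwargs": {"rows": [[0,0,0.4,0,0,0,1],[0,0,0.4,0,0,0,1],[0,0,0.4,0,0,0,1],[0,0,0.17,0,0,0,1],[0,0,0,0,0,0,1]]}}

```text
time_s: 6.78
tool_pos: [444.1, 142.6, -21.0]
tool_rot: [-2.136, -2.302, 0.002]
contact_force: [-0.1, 0.3, -1.3]
grip_width: 0.996
```

{"fn": "apply_moves", "kwargs": {"rows": [[0,0,0,0,0,0,-1],[0,0,0,0,0,0,-1],[0,0,0,0,0,0,-1],[0,0,0,0,0,0,-1],[0,0,0,0,0,0,-1],[0,0,0,0,0,0,-1],[0,0,0,0,0,0,-1],[0,0,0,0,0,0,-1]]}}

```text
time_s: 7.45
tool_pos: [444.9, 142.6, -19.7]
tool_rot: [2.137, 2.302, 0.001]
contact_force: [-0.9, 0.3, 5.3]
grip_width: 0.274
```

```bash
python3 -c "
from h import *
goal(604.6,-166,130,0)
a=grab_frame('wrist'); save('g3.png',a,(150,120,500,400),1.6)
print(get_state()['grip_width'],get_state()['contact_force'])"
```

```text
shift [-10.66   4.54  -4.99] turn wz 0.71 tilt [ 1.e-04 -7.e-04  1.e+00] j6 -0.02 tcp [444.9 142.6 -19.7] ty 4.3
0.27319228861237643 [-1.02268694 -1.68679577  5.6361241 ]
```

{"fn": "apply_moves", "kwargs": {"rows": [[0,0,-0.3,0,0,0,-1],[0,0,-0.9,0,0,0,-1],[0,0,-0.9,0,0,0,-1],[0,0,-0.9,0,0,0,-1],[-0.6,0.25,-0.4,0,0,0,-1],[-0.84,0.36,0,0,0,0,-1],[-0.84,0.36,0,0,0,0,-1],[-0.84,0.36,0,0,0,0,-1]]}}

```text
time_s: 8.17
tool_pos: [491.7, 51.4, 82.7]
tool_rot: [2.136, 2.303, 0.001]
contact_force: [0.4, -0.1, -2.3]
grip_width: 0.273
```

{"fn": "apply_moves", "kwargs": {"rows": [[-0.84,0.36,0,0,0,0,-1],[-0.84,0.36,0,0,0,0,-1],[-0.84,0.36,0,0,0,0,-1],[-0.84,0.36,0,0,0,0,-1],[-0.84,0.36,0,0,0,0,-1],[-0.84,0.36,0,0,0,0,-1],[-0.84,0.36,0,0,0,0,-1],[-0.82,0.33,0,0,0,0,-1]]}}

```text
time_s: 8.83
tool_pos: [591.9, -143.0, 82.1]
tool_rot: [-2.137, -2.302, 0.0]
contact_force: [0.8, 0.2, -1.9]
grip_width: 0.273
```

{"fn": "apply_moves", "kwargs": {"rows": [[0,0,0,0,0,0,-1],[0,0,0,0,0,0,-1]]}}

```text
time_s: 9.0
tool_pos: [591.5, -142.7, 81.7]
tool_rot: [-2.138, -2.3, 0.0]
contact_force: [1.1, 0.7, -2.9]
grip_width: 0.274
```

```bash
python3 - <<'E'
from wm import *
p=wm('flat',(604.5,-166),show='w2.png')
goal(604.5,-166,6,0)
print(get_state()['grip_width'],get_state()['contact_force'])
for q,n in (('block30',(604.9,-20.5)),('spare',(436,-18)),('wear10',(448,-125)),('parallel',(606,199))):
    o=obs(q,'wrist',n,tol=80)
    if o: 
        p,f=fit(q,[o],n,sym=np.pi/2 if q in('block30','wear10') else np.pi); print(q,p[:2].round(1),np.degrees(p[2]).round(1),round(f,3))
E
```

```text
flat [ 605.3 -165.8] yaw 6.0 err 0.433 area 8955.0
shift [-0.86  0.38  2.53] turn wz 0.71 tilt [-7.e-04  9.e-04  1.e+00] j6 -0.5 tcp [ 591.1 -141.1   81.8] ty 4.3
0.27456034684141667 [ 0.63116911 -0.13166198 -1.48592093]
block30 [603.9 -18. ] 26.4 0.129
spare [436.5 -19.4] -18.8 0.141
wear10 [ 447.9 -123.2] 28.6 0.131
```

View pics/w2.png

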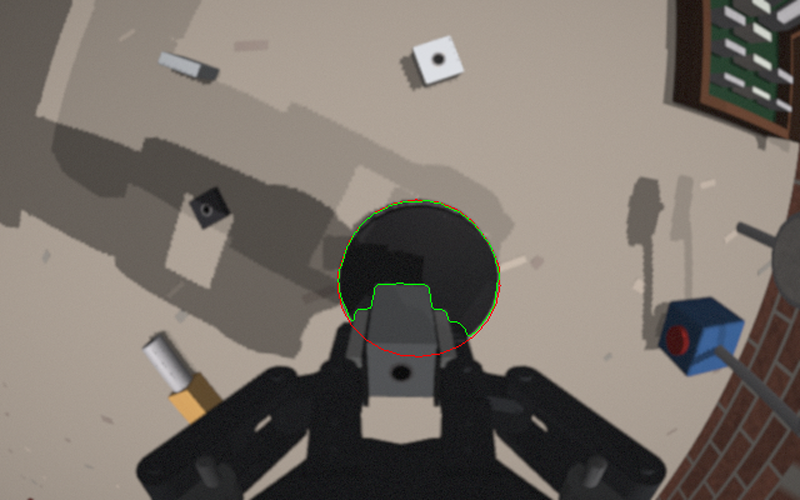

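{"fn": "apply_moves", "kwargs": {"rows": [[-0.5,0.2,0,0,0,0,-1],[-0.37,0.18,0.3,0,0,0,-1],[0,0,0.8,0,0,0,-1],[0,0,0.7,0,0,0,-1],[0,0,0.4,0,0,0,-1],[0,0,0.2,0,0,0,-1],[0,0,0.05,0,0,0,-1],[0,0,0,0,0,0,-1]]}}

```text
time_s: 9.97
tool_pos: [605.2, -167.1, 8.2]
tool_rot: [-2.137, -2.303, 0.0]
contact_force: [-0.2, 0.2, -1.7]
grip_width: 0.273
```

```bash
python3 - <<'E'
from h import *
goal(605.2,-165.8,5.3,0)
st=get_state();print(st['grip_width'],st['contact_force'])
E
```

```text
shift [0.04 0.   0.1 ] turn wz 0.71 tilt [0. 0. 1.] j6 -0.53 tcp [ 605.2 -167.1    8.2] ty 4.3
0.2733722930112683 [-0.20793859  0.23551552 -1.69084244]
```

{"fn": "apply_moves", "kwargs": {"rows": [[0,0,0.03,0,0,0,-1],[0,0,0.03,0,0,0,-1],[0,0,0.02,0,0,0,-1],[0,0,0,0,0,0,-1]]}}

```text
time_s: 10.3
tool_pos: [605.2, -167.0, 6.3]
tool_rot: [2.137, 2.302, 0.0]
contact_force: [-0.6, 1.3, -2.3]
grip_width: 0.272
```

{"fn": "apply_moves", "kwargs": {"rows": [[0,0,0.02,0,0,0,-1],[0,0,0,0,0,0,-1]]}}

```text
time_s: 10.47
tool_pos: [605.0, -167.0, 5.4]
tool_rot: [2.137, 2.303, 0.0]
contact_force: [-1.0, 0.5, -1.7]
grip_width: 0.275
```

{"fn": "apply_moves", "kwargs": {"rows": [[0,0,0.02,0,0,0,-1],[0,0,0,0,0,0,-1]]}}

```text
time_s: 10.63
tool_pos: [605.1, -167.0, 5.4]
tool_rot: [2.137, 2.302, 0.0]
contact_force: [-1.8, 0.6, 3.0]
grip_width: 0.272
```

{"fn": "apply_moves", "kwargs": {"rows": [[0,0,0.02,0,0,0,-1],[0,0,0,0,0,0,-1]]}}

```text
time_s: 10.8
tool_pos: [605.2, -167.0, 5.3]
tool_rot: [2.136, 2.302, 0.0]
contact_force: [-3.7, 1.3, 10.0]
grip_width: 0.272
```

{"fn": "apply_moves", "kwargs": {"rows": [[0,0,0,0,0,0,1],[0,0,0,0,0,0,1],[0,0,0,0,0,0,1],[0,0,0,0,0,0,1],[0,0,-0.2,0,0,0,1],[0,0,-0.8,0,0,0,1],[0,0,-0.9,0,0,0,1],[0,0,-0.9,0,0,0,1]]}}

```text
time_s: 11.47
tool_pos: [604.8, -166.9, 89.3]
tool_rot: [-2.137, -2.302, 0.0]
contact_force: [-0.3, 0.4, -0.1]
grip_width: 0.999
```

{"fn": "apply_moves", "kwargs": {"rows": [[0,0,-0.6,0,0,0,1],[0.8,0.05,0,0,0,0,1],[0.9,0.07,0,0,0,0,1],[0.9,0.07,0,0,0,0,1],[0.9,0.07,0,0,0,0,1],[0.9,0.07,0,0,0,0,1],[0.56,0,0,0,0,-0.7,1],[0,0,0,0,0,-1,1]]}}

```text
time_s: 12.13
tool_pos: [603.5, -14.5, 106.7]
tool_rot: [-1.915, -2.49, -0.001]
contact_force: [-0.3, -1.0, -0.3]
grip_width: 1.0
```

{"fn": "apply_moves", "kwargs": {"rows": [[0,0,0,0,0,-1,1],[0,0,0,0,0,-1,1],[0,0,0,0,0,0,1],[0,0,0,0,0,0,1]]}}

```text
time_s: 12.47
tool_pos: [603.9, -17.9, 106.4]
tool_rot: [1.658, 2.668, 0.0]
contact_force: [-0.5, -0.1, -0.1]
grip_width: 1.004
```

```bash
python3 - <<'E'
from wm import *
p=wm('block30',(604.2,-19),show='w3.png')
goal(p[0],p[1],-28,p[2])
o=obs('block50','wrist',(605.2,-167),z=25,tol=80)
if o:
    q,f=fit('block50',[o],(605.2,-167),z=25,sym=np.pi/2); print('b50',q.round(2),round(f,3))
E
```

```text
no mask block30 [[320.54976663 191.74741012]]Traceback (most recent call last):
  File "<stdin>", line 3, in <module>
TypeError: 'NoneType' object is not subscriptable
```

View pics/w3.png

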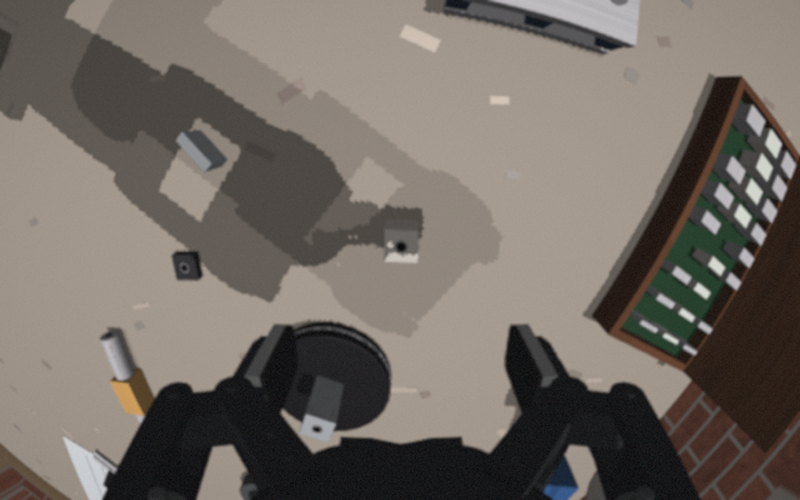

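block30 is missed by the network because it lies in shadow, but the picture shows it at (401,240), square to the jaws and with its hole where the model predicts. block50 stands on the flat at (320,405). I'll go down and grip.

{"fn": "apply_moves", "kwargs": {"rows": [[0,0,0.6,0,0,0,1],[0,0,1,0,0,0,1],[0,0,1,0,0,0,1],[0,0,1,0,0,0,1],[0,0,0.6,0,0,0,1],[0,0,0.35,0,0,0,1],[0,0,0,0,0,0,1],[0,0,0,0,0,0,-1]]}}

```text
time_s: 13.23
tool_pos: [604.3, -18.0, -29.8]
tool_rot: [1.655, 2.67, 0.0]
contact_force: [-0.7, -0.4, -0.3]
grip_width: 0.884
```

{"fn": "apply_moves", "kwargs": {"rows": [[0,0,0,0,0,0,-1],[0,0,0,0,0,0,-1],[0,0,0,0,0,0,-1],[0,0,0,0,0,0,-1],[0,0,0,0,0,0,-1],[0,0,0,0,0,0,-1],[0,0,0,0,0,0,-1]]}}

```text
time_s: 13.82
tool_pos: [604.4, -18.0, -29.4]
tool_rot: [1.653, 2.67, 0.001]
contact_force: [-0.9, 0.7, 6.0]
grip_width: 0.266
```

```bash
python3 - <<'E'
from h import *
goal(605.2,-167,80,np.radians(4.3))
st=get_state();print(st['grip_width'],st['contact_force'])
E
```

```text
shift [-4.46 -2.18 -3.64] turn wz 3.7 tilt [ 0.0011 -0.0013  1.    ] j6 -0.69 tcp [604.4 -18.  -29.4] ty 26.5
0.2662889415132698 [-0.93984585  0.73632108  6.01130517]
```

{"fn": "apply_moves", "kwargs": {"rows": [[0,0,-0.4,0,0,0,-1],[0,0,-0.9,0,0,0,-1],[0,0,-0.9,0,0,0,-1],[0,0,-0.9,0,0,0,-1],[0,0,-0.7,0,0,0,-1],[-0.5,-0.24,0,0,0,0,-1],[-0.8,-0.4,0,0,0,0,-1],[-0.8,-0.4,0,0,0,0,-1]]}}

```text
time_s: 14.48
tool_pos: [603.9, -88.4, 84.2]
tool_rot: [1.651, 2.672, 0.0]
contact_force: [0.2, 0.6, -1.0]
grip_width: 0.27
```

{"fn": "apply_moves", "kwargs": {"rows": [[-0.8,-0.4,0,0,0,0,-1],[-0.8,-0.4,0,0,0,0,-1],[-0.76,-0.34,0,0,0,0,-1],[0,0,0,0,0,0.9,-1],[0,0,0,0,0,1,-1],[0,0,0,0,0,1,-1],[0,0,0,0,0,0.8,-1],[0,0,0,0,0,0,-1]]}}

```text
time_s: 15.15
tool_pos: [604.7, -166.8, 83.5]
tool_rot: [-2.14, -2.299, 0.0]
contact_force: [-0.8, 0.9, -0.5]
grip_width: 0.267
```

{"fn": "apply_moves", "kwargs": {"rows": [[0,0,0,0,0,0,-1],[0,0,0,0,0,0,-1]]}}

```text
time_s: 15.32
tool_pos: [604.8, -166.7, 83.6]
tool_rot: [-2.134, -2.305, 0.0]
contact_force: [0.1, -0.2, -0.5]
grip_width: 0.262
```

```bash
python3 - <<'E'
from h import *
goal(605.2,-167,46.6,np.radians(4.3))
st=get_state();print(st['grip_width'],st['contact_force'])
E
```

```text
shift [-0.01  0.01  1.23] turn wz 0.02 tilt [-1.e-04  1.e-04  1.e+00] j6 -0.53 tcp [ 604.8 -166.7   83.6] ty 4.4
0.26214932955142906 [ 0.12067452 -0.23466455 -0.47340537]
```

{"fn": "apply_moves", "kwargs": {"rows": [[-0.01,0.01,0.4,0,0,0,-1],[0,0,0.5,0,0,0,-1],[0,0,0.2,0,0,0,-1],[0,0,0.07,0,0,0,-1],[0,0,0,0,0,0,-1],[0,0,0.03,0,0,0,-1],[0,0,0.02,0,0,0,-1],[0,0,0,0,0,0,-1]]}}

```text
time_s: 15.98
tool_pos: [605.5, -167.1, 47.5]
tool_rot: [2.136, 2.302, 0.0]
contact_force: [0.7, -0.0, -1.4]
grip_width: 0.267
```

{"fn": "apply_moves", "kwargs": {"rows": [[0,0,0.02,0,0,0,-1],[0,0,0,0,0,0,-1]]}}

```text
time_s: 16.15
tool_pos: [605.3, -167.1, 46.6]
tool_rot: [2.137, 2.303, 0.0]
contact_force: [0.5, 0.0, -0.4]
grip_width: 0.269
```

{"fn": "apply_moves", "kwargs": {"rows": [[0,0,0.02,0,0,0,-1],[0,0,0,0,0,0,-1]]}}

```text
time_s: 16.32
tool_pos: [605.2, -167.1, 45.8]
tool_rot: [-2.137, -2.303, 0.0]
contact_force: [-0.5, -0.2, -1.4]
grip_width: 0.267
```

{"fn": "apply_moves", "kwargs": {"rows": [[0,0,0.02,0,0,0,-1],[0,0,0,0,0,0,-1]]}}

```text
time_s: 16.48
tool_pos: [605.4, -167.1, 45.6]
tool_rot: [2.137, 2.302, 0.0]
contact_force: [-1.8, 0.5, 3.3]
grip_width: 0.269
```

{"fn": "apply_moves", "kwargs": {"rows": [[0,0,0,0,0,0,1],[0,0,0,0,0,0,1],[0,0,0,0,0,0,1],[0,0,0,0,0,0,1],[0,0,-0.2,0,0,0,1],[0,0,-0.8,0,0,0,1],[0,0,-0.9,0,0,0,1],[0,0,-0.6,0,0,0,1]]}}

```text
time_s: 17.15
tool_pos: [605.8, -167.3, 123.0]
tool_rot: [2.135, 2.301, 0.001]
contact_force: [0.4, -0.5, -0.2]
grip_width: 1.003
```

{"fn": "apply_moves", "kwargs": {"rows": [[0.2,-0.6,0,0,0,0,1],[0.33,-0.9,0,0,0,0,1],[0.33,-0.9,0,0,0,0,1],[0.33,-0.9,0,0,0,0,1],[0.33,-0.9,0,0,0,0,1],[0.33,-0.93,0.3,0,0,0,1],[0,0,0.3,0,0,-1,1],[0,0,0,0,0,-1,1]]}}

```text
time_s: 17.82
tool_pos: [445.9, -122.4, 101.8]
tool_rot: [-1.878, -2.516, 0.0]
contact_force: [0.9, -0.0, 0.1]
grip_width: 1.003
```

{"fn": "apply_moves", "kwargs": {"rows": [[0,0,0,0,0,-1,1],[0,0,0,0,0,-1,1],[0,0,0,0,0,0,1],[0,0,0,0,0,0,1]]}}

```text
time_s: 18.15
tool_pos: [447.8, -123.2, 102.6]
tool_rot: [1.615, 2.694, 0.0]
contact_force: [0.1, 0.3, 0.0]
grip_width: 0.999
```

```bash
python3 - <<'E'
from wm import *
p=wm('wear10',(447.9,-123.2),show='w4.png')
if p is not None: goal(p[0],p[1],-37,p[2])
E
```

```text
wear10 [ 448.3 -124. ] yaw 28.6 err 0.148 area 692.0
shift [-0.03  0.    4.65] turn wz -0.09 tilt [ 3.e-04 -2.e-04  1.e+00] j6 -1.02 tcp [ 447.7 -123.2  102.4] ty 28.1
```

View pics/w4.png

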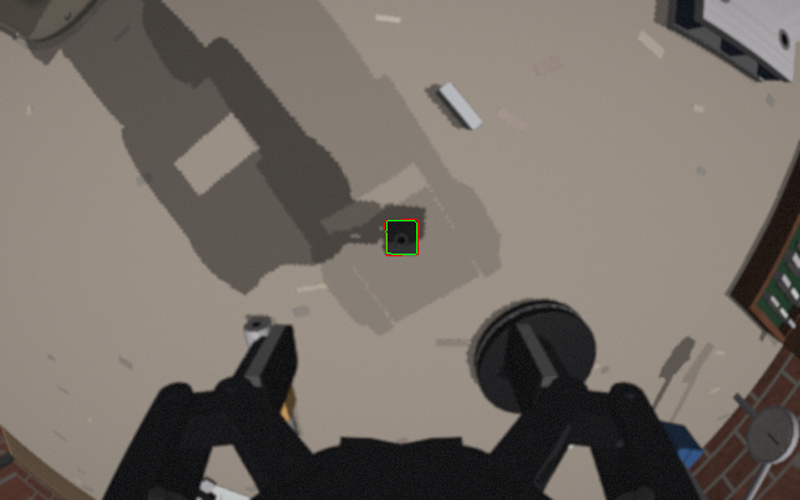

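{"fn": "apply_moves", "kwargs": {"rows": [[-0.03,0,0.6,0,0,0,1],[0,0,1,0,0,0,1],[0,0,1,0,0,0,1],[0,0,1,0,0,0,1],[0,0,0.6,0,0,0,1],[0,0,0.38,0,0,0,1],[0,0,0,0,0,0,1],[0,0,0,0,0,0,-1]]}}

```text
time_s: 18.92
tool_pos: [448.1, -124.0, -35.2]
tool_rot: [-1.613, -2.695, 0.0]
contact_force: [-0.9, -0.5, -1.4]
grip_width: 0.884
```

{"fn": "apply_moves", "kwargs": {"rows": [[0,0,0,0,0,0,-1],[0,0,0,0,0,0,-1],[0,0,0,0,0,0,-1],[0,0,0,0,0,0,-1],[0,0,0,0,0,0,-1],[0,0,0,0,0,0,-1],[0,0,0,0,0,0,-1]]}}

```text
time_s: 19.5
tool_pos: [448.3, -124.1, -34.3]
tool_rot: [1.611, 2.696, -0.0]
contact_force: [-1.4, -0.8, 7.9]
grip_width: 0.259
```

```bash
python3 - <<'E'
from h import *
a=grab_frame('wrist'); b_=grab_frame('scene')
u=proj(np.array([[448,-124,5.]]),'scene',campose('scene'))[0].astype(int)
A=cv2.resize(a[190:330,230:410],(800,622))[:340,:]; B=cv2.resize(b_[u[1]-25:u[1]+15,u[0]-50:u[0]+50],(800,320),interpolation=cv2.INTER_CUBIC)
save('g4.png',np.vstack([A[:280],B])); st=get_state(); print(st['grip_width'],st['contact_force'],st['tool_pos'])
E
```

```text
0.25451791439476207 [-0.71780203  1.00019473  7.62794017] [ 448.35039802 -124.16730874  -34.31063653]
```

View pics/g4.png

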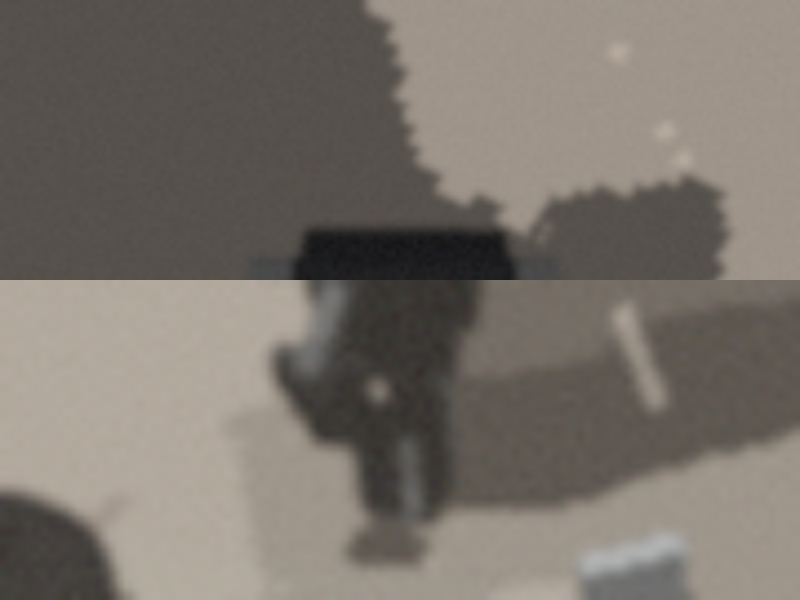

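Gripped close to the tips. For a surer hold I'll reopen and go 2.5 mm deeper.

{"fn": "apply_moves", "kwargs": {"rows": [[0,0,0,0,0,0,0.1],[0,0,0,0,0,0,0.1],[0,0,0,0,0,0,0.1],[0,0,0.04,0,0,0,0.1],[0,0,0.04,0,0,0,0.1],[0,0,0,0,0,0,0.1]]}}

```text
time_s: 20.1
tool_pos: [447.9, -123.9, -37.9]
tool_rot: [-1.611, -2.696, -0.0]
contact_force: [0.8, 0.3, 0.3]
grip_width: 0.547
```

{"fn": "apply_moves", "kwargs": {"rows": [[0,0,0,0,0,0,-1],[0,0,0,0,0,0,-1],[0,0,0,0,0,0,-1],[0,0,0,0,0,0,-1],[0,0,0,0,0,0,-1],[0,0,0,0,0,0,-1]]}}

```text
time_s: 20.6
tool_pos: [448.4, -124.1, -37.0]
tool_rot: [1.611, 2.696, 0.0]
contact_force: [-1.3, 0.7, 7.2]
grip_width: 0.256
```

{"fn": "apply_moves", "kwargs": {"rows": [[0,0,-0.2,0,0,0,-1],[0,0,-0.5,0,0,0,-1],[0,0,-0.8,0,0,0,-1],[0,0,-0.8,0,0,0,-1],[0,0,-0.8,0,0,0,-1],[0,0,-0.8,0,0,0,-1],[0,0,-0.3,0,0,0,-1],[0,0,0,0,0,0,-1]]}}

```text
time_s: 21.27
tool_pos: [449.0, -124.4, 90.7]
tool_rot: [1.609, 2.693, 0.0]
contact_force: [-0.1, -0.2, -0.6]
grip_width: 0.259
```

{"fn": "apply_moves", "kwargs": {"rows": [[-0.3,0.3,0,0,0,0,-1],[-0.6,0.62,0,0,0,0,-1],[-0.6,0.62,0,0,0,0,-1],[-0.6,0.65,0,0,0,0,-1],[-0.6,0.65,0,0,0,0,-1],[-0.6,0.65,0,0,0,0,-1],[-0.43,0.44,0,0,0,0,-1],[0,0,0,0,0,0.7,-1]]}}

```text
time_s: 21.93
tool_pos: [607.0, -167.4, 86.4]
tool_rot: [-1.709, -2.636, -0.0]
contact_force: [-0.6, -0.4, -0.4]
grip_width: 0.263
```

{"fn": "apply_moves", "kwargs": {"rows": [[0,0,0,0,0,0.9,-1],[0,0,0,0,0,0.9,-1],[0,0,0,0,0,0.9,-1],[0,0,0,0,0,0.57,-1],[0,0,0,0,0,0,-1],[0,0,0,0,0,0,-1]]}}

```text
time_s: 22.43
tool_pos: [604.5, -166.5, 87.4]
tool_rot: [-2.13, -2.307, 0.001]
contact_force: [0.2, -1.1, -0.6]
grip_width: 0.26
```

```bash
python3 - <<'E'
from h import *
goal(605.3,-167.1,69,np.radians(4.3))
a=grab_frame('wrist'); b_=grab_frame('scene')
u=proj(np.array([[605,-167,90.]]),'scene',campose('scene'))[0].astype(int)
A=cv2.resize(a[180:330,220:420],(800,600))[:300]; B=cv2.resize(b_[u[1]-30:u[1]+30,u[0]-80:u[0]+80],(800,300),interpolation=cv2.INTER_CUBIC)
save('g5.png',np.vstack([A,B])); st=get_state(); print(st['grip_width'],st['contact_force'])
E
```

```text
shift [-0.02  0.03  0.61] turn wz 0.04 tilt [-9.0e-04  1.5e-03  1.0e+00] j6 -0.54 tcp [ 604.5 -166.5   87.4] ty 4.6
0.2606786604137051 [-0.32114955 -0.06439172 -0.97825259]
```

View pics/g5.png

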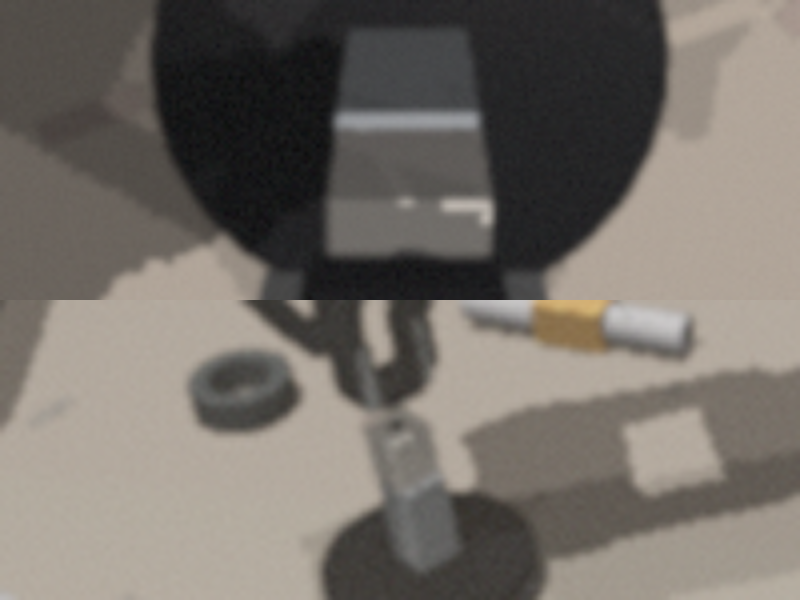

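The white block stands squarely on the steel one, and wear10 is held level above them and centred to about 1 mm. I'll lower it.

{"fn": "apply_moves", "kwargs": {"rows": [[-0.02,0.03,0.2,0,0,0,-1],[0,0,0.2,0,0,0,-1],[0,0,0.13,0,0,0,-1],[0,0,0,0,0,0,-1],[0,0,0.03,0,0,0,-1],[0,0,0.02,0,0,0,-1],[0,0,0.02,0,0,0,-1],[0,0,0,0,0,0,-1]]}}

```text
time_s: 23.2
tool_pos: [605.9, -167.2, 70.5]
tool_rot: [2.133, 2.306, 0.0]
contact_force: [-0.0, -0.8, -0.2]
grip_width: 0.258
```

{"fn": "apply_moves", "kwargs": {"rows": [[0,0,0.02,0,0,0,-1],[0,0,0,0,0,0,-1]]}}

```text
time_s: 23.37
tool_pos: [605.9, -167.2, 69.8]
tool_rot: [2.133, 2.306, 0.0]
contact_force: [-1.0, 0.0, -0.2]
grip_width: 0.255
```

{"fn": "apply_moves", "kwargs": {"rows": [[0,0,0.02,0,0,0,-1],[0,0,0.02,0,0,0,-1],[0,0,0,0,0,0,-1]]}}

```text
time_s: 23.62
tool_pos: [605.8, -167.2, 68.5]
tool_rot: [-2.133, -2.306, 0.0]
contact_force: [-0.0, 1.1, -0.5]
grip_width: 0.257
```

{"fn": "apply_moves", "kwargs": {"rows": [[0,0,0.02,0,0,0,-1],[0,0,0,0,0,0,-1]]}}

```text
time_s: 23.78
tool_pos: [605.9, -167.2, 68.1]
tool_rot: [2.133, 2.306, 0.0]
contact_force: [-0.5, -0.0, -0.1]
grip_width: 0.262
```

{"fn": "apply_moves", "kwargs": {"rows": [[0,0,0.01,0,0,0,-1],[0,0,0,0,0,0,-1]]}}

```text
time_s: 23.95
tool_pos: [605.9, -167.2, 68.0]
tool_rot: [2.133, 2.306, 0.0]
contact_force: [-0.3, 0.9, 2.7]
grip_width: 0.258
```

{"fn": "apply_moves", "kwargs": {"rows": [[0,0,0,0,0,0,1],[0,0,0,0,0,0,1],[0,0,0,0,0,0,1],[0,0,0,0,0,0,1],[0,0,-0.2,0,0,0,1],[0,0,-0.6,0,0,0,1],[0,0,-0.9,0,0,0,1],[0,0,-0.9,0,0,0,1]]}}

```text
time_s: 24.62
tool_pos: [605.5, -167.0, 146.7]
tool_rot: [-2.133, -2.305, 0.001]
contact_force: [-0.4, 0.0, 0.2]
grip_width: 0.998
```

{"fn": "apply_moves", "kwargs": {"rows": [[0.5,-0.1,-0.3,0,0,0,1],[0.9,-0.29,0,0,0,0,1],[0.9,-0.29,0,0,0,0,1],[0.9,-0.29,0,0,0,0,1],[0.9,-0.29,0,0,0,0,1],[0.9,-0.29,0,0,0,0,1],[0.9,-0.29,0,0,0,0,1],[0.9,-0.29,0,0,0,0,1]]}}

```text
time_s: 25.28
tool_pos: [525.1, 32.9, 154.7]
tool_rot: [-2.133, -2.306, 0.0]
contact_force: [0.2, -0.2, -0.1]
grip_width: 1.0
```

{"fn": "apply_moves", "kwargs": {"rows": [[0.9,-0.29,0,0,0,0,1],[0.9,-0.29,0,0,0,0,1],[0.9,-0.29,0,0,0,0,1],[0.9,-0.29,0,0,0,0,1],[0.9,-0.29,0,0,0,0,1],[0.9,-0.29,0,0,0,0,1],[0.9,-0.29,0,0,0,0,1],[0.9,-0.29,0,0,0,0,1]]}}

```text
time_s: 25.95
tool_pos: [438.8, 242.6, 154.8]
tool_rot: [-2.133, -2.306, 0.0]
contact_force: [1.1, 0.5, 0.0]
grip_width: 0.997
```

{"fn": "apply_moves", "kwargs": {"rows": [[0.9,-0.29,0,0,0,0,1],[0.6,-0.3,0,0,0,0,1],[0,0,0,0,0,-1,1],[0,0,0,0,0,-1,1],[0,0,0,0,0,-1,1],[0,0,0,0,0,-1,1],[0,0,0,0,0,-1,1],[0,0,0,0,0,-1,1]]}}

```text
time_s: 26.62
tool_pos: [418.3, 284.9, 154.7]
tool_rot: [-1.308, -2.856, 0.0]
contact_force: [0.1, -0.3, -0.4]
grip_width: 1.0
```

{"fn": "apply_moves", "kwargs": {"rows": [[0,0,0,0,0,-1,1],[0,0,0,0,0,-1,1],[0,0,0,0,0,-0.78,1],[0,0,0,0,0,0,1],[0,0,0,0,0,0,1]]}}

```text
time_s: 27.03
tool_pos: [418.5, 284.8, 154.7]
tool_rot: [-0.892, -3.012, 0.0]
contact_force: [0.4, 0.5, 0.3]
grip_width: 0.999
```

```bash
python3 - <<'E'
from wm import *
p=wm('rest',(416.3,294.8),sym=np.pi,show='w5.png')
if p is not None: goal(p[0],p[1],-12,p[2]+np.pi/2)
q=wm('parallel',(606,199),sym=np.pi)
grab_frame('scene')
for n,z in (('block50',25),('block30',75),('wear10',105)):
    o=obs(n,'scene',(605.5,-167),z=z,tol=15)
    if o: r,f=fit(n,[o],(605.5,-167),z=z,sym=np.pi/2); print(n,r.round(2),round(f,3))
E
```

```text
rest [418.  294.3] yaw -33.5 err 0.07 area 6013.0
shift [0.19 0.26 5.56] turn wz 0.08 tilt [-1.e-04  1.e-04  1.e+00] j6 -0.63 tcp [418.7 284.7 154.7] ty 57.0
parallel [607.5 198.3] yaw 17.2 err 0.192 area 5380.0
block50 [ 6.0636e+02 -1.6410e+02 -2.5000e-01] 0.486
block30 [ 6.0626e+02 -1.6721e+02 -3.2000e-01] 0.835
wear10 [ 6.0502e+02 -1.6947e+02 -1.6000e-01] 0.272
```

View pics/w5.png

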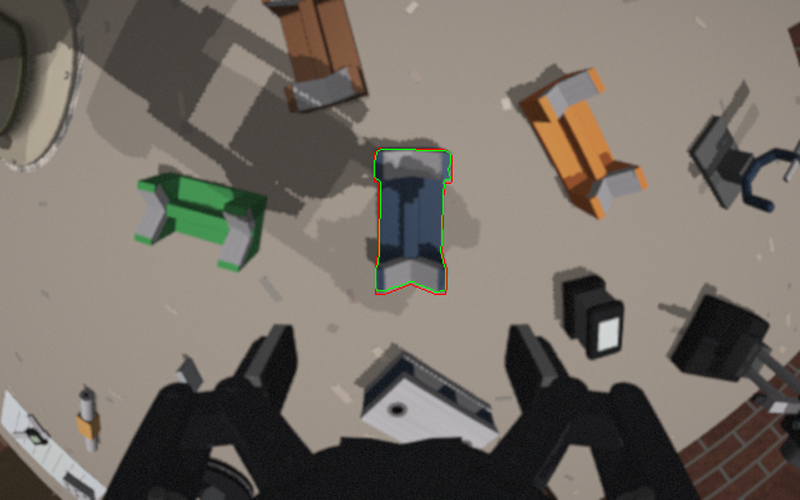

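The wrist picture shows four rest-shaped things: green (200,222), brown (325,55), orange (585,140) and dark blue (411,222). The blue one fits both the description and the outline. I'll grip its web.

{"fn": "apply_moves", "kwargs": {"rows": [[0.19,0.26,0.6,0,0,0.08,1],[0,0,1,0,0,0,1],[0,0,1,0,0,0,1],[0,0,1,0,0,0,1],[0,0,1,0,0,0,1],[0,0,0.8,0,0,0,1],[0,0,0.4,0,0,0,1],[0,0,0.2,0,0,0,1]]}}

```text
time_s: 28.1
tool_pos: [417.6, 293.9, -27.1]
tool_rot: [-0.901, -3.007, 0.003]
contact_force: [1.2, -0.6, 0.2]
grip_width: 1.001
```

{"fn": "apply_moves", "kwargs": {"rows": [[0,0,0,0,0,0,-1],[0,0,0,0,0,0,-1],[0,0,0,0,0,0,-1],[0,0,0,0,0,0,-1],[0,0,0,0,0,0,-1],[0,0,0,0,0,0,-1],[0,0,0,0,0,0,-1],[0,0,0,0,0,0,-1]]}}

```text
time_s: 28.77
tool_pos: [418.8, 294.5, -24.6]
tool_rot: [0.901, 3.009, 0.001]
contact_force: [-1.2, -0.2, 5.2]
grip_width: 0.125
```

{"fn": "apply_moves", "kwargs": {"rows": [[0,0,0,0,0,0,-1],[0,0,0,0,0,0,-1]]}}

```text
time_s: 28.93
tool_pos: [418.8, 294.5, -24.6]
tool_rot: [0.901, 3.009, 0.001]
contact_force: [-1.2, -0.9, 4.9]
grip_width: 0.126
```

{"fn": "apply_moves", "kwargs": {"rows": [[0,0,-0.1,0,0,0,-1],[0,0,-0.4,0,0,0,-1],[0,0,-0.7,0,0,0,-1],[0,0,-0.8,0,0,0,-1],[0,0,-0.8,0,0,0,-1],[0,0,-0.6,0,0,0,-1],[0,0,0,0,0,0,-1]]}}

```text
time_s: 29.52
tool_pos: [419.7, 294.9, 79.6]
tool_rot: [0.9, 3.006, 0.005]
contact_force: [0.9, 1.0, -6.0]
grip_width: 0.121
```

```bash
python3 - <<'E'
from wm import *
goal(606.8,198.6,28,np.radians(108))
q=wm('rest',(418,294.5),sym=np.pi,z=102)
q=wm('parallel',(606,199),sym=np.pi)
E
```

```text
shift [-6.97  0.74  1.74] turn wz -8.56 tilt [ 0.003  -0.0044  1.    ] j6 -0.61 tcp [419.7 294.9  79.6] ty 56.7
rest [417.7 295.4] yaw -33.4 err 0.548 area 17556.0
no mask parallel [[341.54595188 371.2262376 ]]
```

{"fn": "apply_moves", "kwargs": {"rows": [[-0.4,0.04,0,0,0,0,-1],[-0.8,0.08,0,0,0,0,-1],[-0.8,0.08,0,0,0,0,-1],[-0.8,0.09,0,0,0,0,-1],[-0.8,0.09,0,0,0,0,-1],[-0.8,0.09,0,0,0,0,-1],[-0.8,0.09,0,0,0,0,-1],[-0.8,0.09,0,0,0,0,-1]]}}

```text
time_s: 30.38
tool_pos: [580.5, 210.3, 75.0]
tool_rot: [-0.901, -3.007, 0.002]
contact_force: [0.2, 0.6, -6.4]
grip_width: 0.124
```

{"fn": "apply_moves", "kwargs": {"rows": [[-0.6,0.09,0,0,0,0,-1],[-0.37,0,0,0,0,0,-1],[0,0,0,0,0,-0.5,-1],[0,0,0,0,0,-0.9,-1],[0,0,0,0,0,-0.9,-1],[0,0,0,0,0,-0.9,-1],[0,0,0,0,0,-0.9,-1],[0,0,0,0,0,-0.9,-1]]}}

```text
time_s: 31.05
tool_pos: [604.8, 197.6, 75.5]
tool_rot: [-0.084, -3.138, 0.001]
contact_force: [0.6, 0.3, -5.5]
grip_width: 0.124
```

{"fn": "apply_moves", "kwargs": {"rows": [[0,0,0,0,0,-0.9,-1],[0,0,0,0,0,-0.9,-1],[0,0,0,0,0,-0.9,-1],[0,0,0,0,0,-0.8,-1],[0,0,0,0,0,0,-1],[0,0,0,0,0,0,-1]]}}

```text
time_s: 31.55
tool_pos: [604.9, 197.7, 75.9]
tool_rot: [0.478, -3.103, -0.0]
contact_force: [-0.0, -0.6, -5.6]
grip_width: 0.123
```

```bash
python3 - <<'E'
from wm import *
pose=campose('wrist')
goal(606.8,198.6,28,np.radians(108))
im=grab_frame('wrist').copy()
for n,p,col in (('parallel',[606.8,198.6,np.radians(18),0],(255,0,0)),):
    c,_=cv2.findContours((render(n,p,'wrist',pose)>.5).astype(np.uint8),0,2); cv2.drawContours(im,c,-1,col,1)
save('w6.png',im,s=1.25)
b_=grab_frame('scene')
E
```

```text
shift [-0.07  0.01  1.6 ] turn wz -0.08 tilt [-1.6e-03 -3.0e-04  1.0e+00] j6 -1.75 tcp [604.9 197.7  75.9] ty 107.5
```

View pics/w6.png

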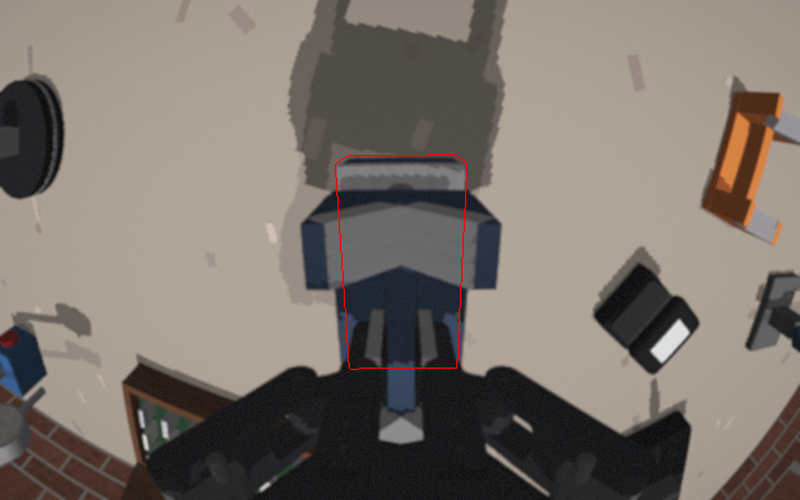

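The rest hangs centred over the parallel and aligned with it: the predicted outline matches the visible end at row 160. I'll lower it.

{"fn": "apply_moves", "kwargs": {"rows": [[-0.07,0.01,0.3,0,0,-0.08,-1],[0,0,0.5,0,0,0,-1],[0,0,0.5,0,0,0,-1],[0,0,0.2,0,0,0,-1],[0,0,0.1,0,0,0,-1],[0,0,0,0,0,0,-1],[0,0,0,0,0,0,-1]]}}

```text
time_s: 32.23
tool_pos: [607.6, 198.9, 29.2]
tool_rot: [-0.495, 3.101, -0.0]
contact_force: [-0.3, -0.8, -5.4]
grip_width: 0.124
```

{"fn": "apply_moves", "kwargs": {"rows": [[0,0,0.02,0,0,0,-1],[0,0,0.02,0,0,0,-1],[0,0,0,0,0,0,-1]]}}

```text
time_s: 32.48
tool_pos: [607.4, 198.8, 27.9]
tool_rot: [-0.495, 3.102, -0.0]
contact_force: [0.5, -0.5, -5.7]
grip_width: 0.122
```

{"fn": "apply_moves", "kwargs": {"rows": [[0,0,0.02,0,0,0,-1],[0,0,0.02,0,0,0,-1],[0,0,0.01,0,0,0,-1],[0,0,0,0,0,0,-1]]}}

```text
time_s: 32.82
tool_pos: [607.2, 198.8, 25.9]
tool_rot: [0.495, -3.102, -0.0]
contact_force: [1.1, 0.0, -5.7]
grip_width: 0.124
```

{"fn": "apply_moves", "kwargs": {"rows": [[0,0,0.02,0,0,0,-1],[0,0,0,0,0,0,-1]]}}

```text
time_s: 32.98
tool_pos: [607.3, 198.8, 25.5]
tool_rot: [-0.495, 3.102, -0.0]
contact_force: [-0.3, 0.1, -5.1]
grip_width: 0.123
```

{"fn": "apply_moves", "kwargs": {"rows": [[0,0,0.02,0,0,0,-1],[0,0,0,0,0,0,-1]]}}

```text
time_s: 33.15
tool_pos: [607.3, 198.8, 25.5]
tool_rot: [-0.495, 3.102, -0.0]
contact_force: [-3.2, -1.2, 2.1]
grip_width: 0.121
```

{"fn": "apply_moves", "kwargs": {"rows": [[0,0,0,0,0,0,1],[0,0,0,0,0,0,1],[0,0,0,0,0,0,1],[0,0,0,0,0,0,1],[0,0,-0.2,0,0,0,1],[0,0,-0.8,0,0,0,1],[0,0,-1,0,0,0,1],[0,0,-1,0,0,0,1]]}}

```text
time_s: 33.82
tool_pos: [606.9, 198.8, 116.1]
tool_rot: [0.495, -3.101, -0.0]
contact_force: [0.7, 0.0, -0.4]
grip_width: 1.0
```

{"fn": "apply_moves", "kwargs": {"rows": [[0,0,-1,0,0,0,1],[0.3,-0.4,-0.5,0,0,0,1],[0.58,-0.71,0,0,0,0,1],[0.58,-0.71,0,0,0,0,1],[0.58,-0.71,0,0,0,0,1],[0.58,-0.71,0,0,0,0,1],[0.58,-0.71,0,0,0,0,1],[0.58,-0.71,0,0,0,0,1]]}}

```text
time_s: 34.48
tool_pos: [542.4, 29.6, 160.4]
tool_rot: [-0.495, 3.101, -0.0]
contact_force: [-0.8, -0.3, 0.7]
grip_width: 1.0
```

{"fn": "apply_moves", "kwargs": {"rows": [[0.58,-0.71,0,0,0,0,1],[0.58,-0.71,0,0,0,0,1],[0.58,-0.71,0,0,0,0,1],[0.58,-0.71,0,0,0,0,1],[0.58,-0.71,0,0,0,0,1],[0.58,-0.71,0,0,0,0,1],[0.58,-0.71,0,0,0,0,1],[0.58,-0.71,0,0,0,0,1]]}}

```text
time_s: 35.15
tool_pos: [463.2, -175.8, 160.5]
tool_rot: [-0.495, 3.102, -0.001]
contact_force: [-0.1, 1.3, 0.7]
grip_width: 1.002
```

{"fn": "apply_moves", "kwargs": {"rows": [[0.58,-0.71,0,0,0,0,1],[0.58,-0.71,0,0,0,0,1],[0.58,-0.71,0,0,0,0,1],[0.58,-0.71,0,0,0,0,1],[0.58,-0.71,0,0,0,0,1],[0,0,0,0,0,1,1],[0,0,0,0,0,1,1],[0,0,0,0,0,1,1]]}}

```text
time_s: 35.82
tool_pos: [414.0, -303.5, 160.3]
tool_rot: [0.006, 3.141, -0.001]
contact_force: [-0.6, 0.7, -0.6]
grip_width: 0.997
```

{"fn": "apply_moves", "kwargs": {"rows": [[0,0,0,0,0,1,1],[0,0,0,0,0,1,1],[0,0,0,0,0,1,1],[0,0,0,0,0,1,1],[0,0,0,0,0,1,1],[0,0,0,0,0,1,1],[0,0,0,0,0,1,1],[0,0,0,0,0,1,1]]}}

```text
time_s: 36.48
tool_pos: [414.2, -303.0, 160.4]
tool_rot: [1.282, 2.868, -0.001]
contact_force: [-0.0, 0.6, 0.7]
grip_width: 1.004
```

{"fn": "apply_moves", "kwargs": {"rows": [[0,0,0,0,0,1,1],[0,0,0,0,0,1,1],[0,0,0,0,0,0,1],[0,0,0,0,0,0,1]]}}

```text
time_s: 36.82
tool_pos: [414.3, -302.9, 160.2]
tool_rot: [1.563, 2.724, -0.0]
contact_force: [-0.1, -0.7, -0.4]
grip_width: 0.999
```

```bash
python3 - <<'E'
from wm import *
p=wm('spindle',(410.9,-306),sym=np.pi,show='w7.png')
if p is not None: goal(p[0],p[1],-28,p[2]+np.pi/2)
b_=grab_frame('scene');grab_frame('top')
o=[x for x in (obs('rest',c,(607.3,198.8),z=50,tol=15) for c in('top','scene')) if x]
r,f=fit('rest',o,(607.3,198.8),z=50); print('rest',r.round(2),f,[fit('rest',[x],(607.3,198.8),z=50)[0].round(2) for x in o])
u=proj(np.array([[605,-167,60.]]),'scene',campose('scene'))[0].astype(int)
v=proj(np.array([[607,199,70.]]),'scene',campose('scene'))[0].astype(int)
save('chk.png',np.hstack([cv2.resize(b_[c[1]-50:c[1]+50,c[0]-66:c[0]+66],(400,303),interpolation=cv2.INTER_CUBIC) for c in(u,v)]))
E
```

```text
spindle [ 413.2 -309. ] yaw -58.8 err 0.091 area 3181.0
shift [-0.16 -0.13  6.27] turn wz -0.15 tilt [ 4.e-04 -1.e-04  1.e+00] j6 -1.39 tcp [ 414.2 -302.9  160.1] ty 30.3
rest [6.0473e+02 1.9731e+02 3.1000e-01] 0.11277337188565636 [array([6.0604e+02, 1.9939e+02, 3.3000e-01]), array([6.0456e+02, 1.9607e+02, 2.9000e-01])]
```

```bash
python3 -c "
import cv2,numpy as np
a=cv2.resize(cv2.imread('pics/w7.png'),(480,300));b=cv2.resize(cv2.imread('pics/chk.png'),(800,303));z=np.zeros((297,800,3),np.uint8);z[:,:480]=a[:297]
cv2.imwrite('pics/c7.png',np.vstack([z,b]))"
```

```text
(no output)
```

View pics/c7.png

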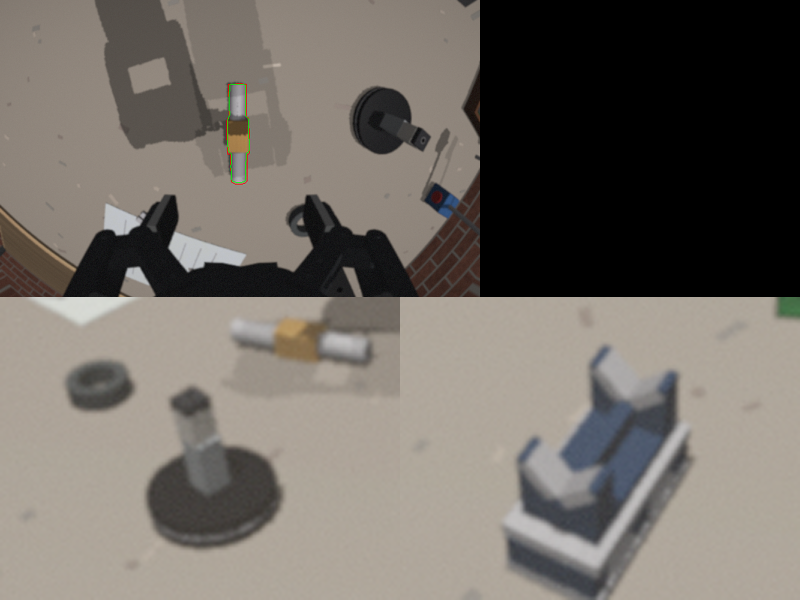

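Bottom left, the master stands steel, white and dark on the flat. Bottom right, the rest sits along the parallel. At the top, the spindle outline fits at (238,132). I'll grip the brass body.

{"fn": "apply_moves", "kwargs": {"rows": [[-0.16,-0.13,0.6,0,0,-0.15,1],[0,0,1,0,0,0,1],[0,0,1,0,0,0,1],[0,0,1,0,0,0,1],[0,0,1,0,0,0,1],[0,0,1,0,0,0,1],[0,0,0.5,0,0,0,1],[0,0,0.25,0,0,0,1]]}}

```text
time_s: 37.78
tool_pos: [412.5, -308.2, -32.8]
tool_rot: [-1.544, -2.732, -0.002]
contact_force: [0.5, -0.3, -0.1]
grip_width: 0.998
```

{"fn": "apply_moves", "kwargs": {"rows": [[0,0,0,0,0,0,1],[0,0,0,0,0,0,-1],[0,0,0,0,0,0,-1],[0,0,0,0,0,0,-1],[0,0,0,0,0,0,-1],[0,0,0,0,0,0,-1],[0,0,0,0,0,0,-1],[0,0,0,0,0,0,-1]]}}

```text
time_s: 38.45
tool_pos: [413.6, -309.3, -29.7]
tool_rot: [1.545, 2.733, -0.001]
contact_force: [1.7, 1.3, 6.5]
grip_width: 0.334
```

```bash
python3 - <<'E'
from wm import *
goal(607,198,100,np.radians(108.0))
st=get_state();print(st['grip_width'],st['contact_force'])
E
```

```text
shift [11.16 14.24 -4.34] turn wz -12.83 tilt [ 1.7e-03 -3.0e-04  1.0e+00] j6 -1.41 tcp [ 413.6 -309.3  -29.7] ty 31.0
0.33447942992415175 [1.73469157 1.305616   6.48912326]
```

{"fn": "apply_moves", "kwargs": {"rows": [[0,0,-0.15,0,0,0,-1],[0,0,-0.5,0,0,0,-1],[0,0,-0.8,0,0,0,-1],[0,0,-0.8,0,0,0,-1],[0,0,-0.8,0,0,0,-1],[0,0,-0.8,0,0,0,-1],[0,0,-0.7,0,0,0,-1],[0,0,-0.3,0,0,0,-1]]}}

```text
time_s: 39.12
tool_pos: [413.7, -309.5, 117.4]
tool_rot: [1.544, 2.732, -0.002]
contact_force: [1.3, -0.9, -4.3]
grip_width: 0.337
```

{"fn": "apply_moves", "kwargs": {"rows": [[0.3,0.4,0,0,0,0,-1],[0.53,0.68,0,0,0,0,-1],[0.53,0.68,0,0,0,0,-1],[0.53,0.68,0,0,0,0,-1],[0.53,0.68,0,0,0,0,-1],[0.53,0.68,0,0,0,0,-1],[0.53,0.68,0,0,0,0,-1],[0.53,0.68,0,0,0,0,-1]]}}

```text
time_s: 39.78
tool_pos: [483.6, -124.6, 114.0]
tool_rot: [-1.545, -2.733, 0.0]
contact_force: [-0.4, -0.7, -3.8]
grip_width: 0.335
```

{"fn": "apply_moves", "kwargs": {"rows": [[0.53,0.68,0,0,0,0,-1],[0.53,0.68,0,0,0,0,-1],[0.53,0.68,0,0,0,0,-1],[0.53,0.68,0,0,0,0,-1],[0.53,0.68,0,0,0,0,-1],[0.53,0.68,0,0,0,0,-1],[0.53,0.68,0,0,0,0,-1],[0.53,0.68,0,0,0,0,-1]]}}

```text
time_s: 40.45
tool_pos: [557.7, 68.4, 113.8]
tool_rot: [-1.545, -2.733, 0.001]
contact_force: [1.0, -0.3, -4.0]
grip_width: 0.34
```

{"fn": "apply_moves", "kwargs": {"rows": [[0.53,0.68,0,0,0,0,-1],[0.53,0.68,0,0,0,0,-1],[0.53,0.68,0,0,0,0,-1],[0.53,0.68,0,0,0,0,-1],[0.5,0.6,0,0,0,0,-1],[0,0,0,0,0,-0.5,-1],[0,0,0,0,0,-0.9,-1],[0,0,0,0,0,-0.9,-1]]}}

```text
time_s: 41.12
tool_pos: [602.2, 186.2, 113.3]
tool_rot: [-1.198, -2.902, 0.002]
contact_force: [0.4, -1.5, -3.6]
grip_width: 0.337
```

{"fn": "apply_moves", "kwargs": {"rows": [[0,0,0,0,0,-0.9,-1],[0,0,0,0,0,-0.9,-1],[0,0,0,0,0,-0.9,-1],[0,0,0,0,0,-0.9,-1],[0,0,0,0,0,-0.9,-1],[0,0,0,0,0,-0.9,-1],[0,0,0,0,0,-0.9,-1],[0,0,0,0,0,-0.9,-1]]}}

```text
time_s: 41.78
tool_pos: [602.2, 185.6, 113.5]
tool_rot: [-0.047, -3.139, 0.001]
contact_force: [0.2, 0.7, -3.5]
grip_width: 0.334
```

{"fn": "apply_moves", "kwargs": {"rows": [[0,0,0,0,0,-0.9,-1],[0,0,0,0,0,-0.9,-1],[0,0,0,0,0,-0.9,-1],[0,0,0,0,0,-0.63,-1],[0,0,0,0,0,0,-1],[0,0,0,0,0,0,-1]]}}

```text
time_s: 42.28
tool_pos: [602.5, 185.7, 113.9]
tool_rot: [0.488, -3.102, -0.0]
contact_force: [0.3, 0.5, -4.0]
grip_width: 0.339
```

```bash
python3 - <<'E'
from wm import *
pose=campose('wrist')
goal(607,198,60,np.radians(108.0))
st=get_state();print(st['grip_width'],st['contact_force'])
im=grab_frame('wrist').copy()
t=get_state()['tool_pos']
for n,p,col in (('rest',[607,198,np.radians(18),50],(255,0,0)),('spindle',[t[0],t[1],np.radians(18),t[2]+29.7],(0,255,0))):
    c,_=cv2.findContours((render(n,p,'wrist',pose)>.5).astype(np.uint8),0,2); cv2.drawContours(im,c,-1,col,1)
save('w8.png',im,s=1.25)
E
```

```text
shift [-0.27  0.34  1.8 ] turn wz -0.02 tilt [-1.7e-03 -3.0e-04  1.0e+00] j6 -1.77 tcp [602.5 185.7 113.9] ty 107.9
0.3388641028450176 [ 0.31371177  0.47013156 -3.99095436]
```

View pics/w8.png

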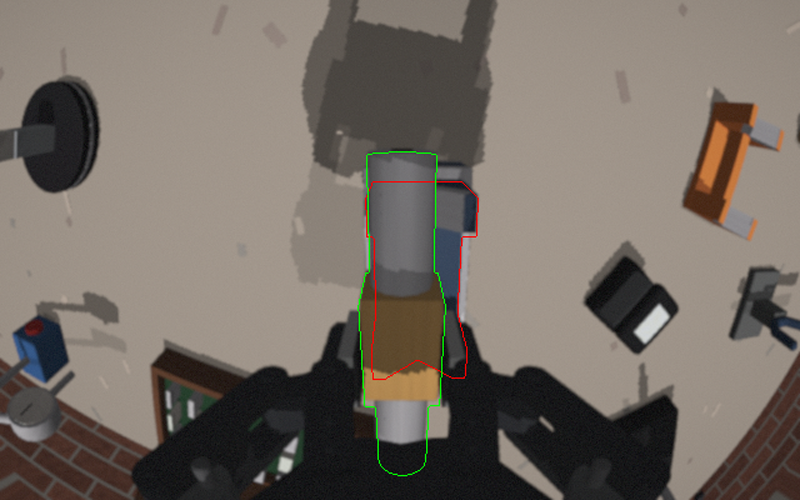

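Spindle outline and rest outline both match. I'll shift over the vees and lower most of the way.

{"fn": "apply_moves", "kwargs": {"rows": [[-0.15,0.17,0,0,0,0,-1],[-0.13,0.17,0,0,0,0,-1],[0,0,0.3,0,0,0,-1],[0,0,0.5,0,0,0,-1],[0,0,0.4,0,0,0,-1],[0,0,0.2,0,0,0,-1],[0,0,0,0,0,0,-1],[0,0,0,0,0,0,-1]]}}

```text
time_s: 43.0
tool_pos: [607.8, 198.1, 72.7]
tool_rot: [0.492, -3.103, -0.0]
contact_force: [-0.0, -0.4, -3.3]
grip_width: 0.337
```

```bash
python3 - <<'E'
from wm import *
goal(607,198,57,np.radians(108.0))
st=get_state();print(st['grip_width'],st['contact_force'])
E
```

```text
shift [0.03 0.   0.52] turn wz 0.0 tilt [-3.e-04 -1.e-04  1.e+00] j6 -1.75 tcp [607.8 198.1  72.7] ty 108.0
0.3372766883550098 [-0.03554414 -0.38923072 -3.32754312]
```

{"fn": "apply_moves", "kwargs": {"rows": [[0.03,0,0.15,0,0,0,-1],[0,0,0.15,0,0,0,-1],[0,0,0.1,0,0,0,-1],[0,0,0.05,0,0,0,-1],[0,0,0,0,0,0,-1],[0,0,0,0,0,0,-1]]}}

```text
time_s: 43.5
tool_pos: [607.0, 197.8, 59.4]
tool_rot: [-0.492, 3.103, 0.0]
contact_force: [-0.6, -0.7, -3.5]
grip_width: 0.34
```

{"fn": "apply_moves", "kwargs": {"rows": [[0,0,0.02,0,0,0,-1],[0,0,0.02,0,0,0,-1],[0,0,0,0,0,0,-1]]}}

```text
time_s: 43.75
tool_pos: [606.9, 197.8, 58.1]
tool_rot: [-0.492, 3.103, -0.0]
contact_force: [-0.9, -0.2, -3.0]
grip_width: 0.336
```

{"fn": "apply_moves", "kwargs": {"rows": [[0,0,0.02,0,0,0,-1],[0,0,0.02,0,0,0,-1],[0,0,0.02,0,0,0,-1],[0,0,0,0,0,0,-1]]}}

```text
time_s: 44.08
tool_pos: [606.9, 197.9, 56.4]
tool_rot: [-0.492, 3.103, 0.0]
contact_force: [-0.8, 0.7, -3.6]
grip_width: 0.335
```

{"fn": "apply_moves", "kwargs": {"rows": [[0,0,0.02,0,0,0,-1],[0,0,0,0,0,0,-1]]}}

```text
time_s: 44.25
tool_pos: [607.0, 198.0, 56.1]
tool_rot: [-0.492, 3.102, 0.0]
contact_force: [-0.7, 1.1, 0.3]
grip_width: 0.337
```

{"fn": "apply_moves", "kwargs": {"rows": [[0,0,0.02,0,0,0,-1],[0,0,0,0,0,0,-1]]}}

```text
time_s: 44.42
tool_pos: [607.1, 198.1, 55.8]
tool_rot: [-0.492, 3.102, 0.001]
contact_force: [-2.1, 1.3, 3.5]
grip_width: 0.334
```

{"fn": "apply_moves", "kwargs": {"rows": [[0,0,0.02,0,0,0,-1],[0,0,0,0,0,0,-1]]}}

```text
time_s: 44.58
tool_pos: [607.2, 198.3, 55.6]
tool_rot: [-0.492, 3.101, 0.001]
contact_force: [-3.9, 3.1, 6.3]
grip_width: 0.34
```

{"fn": "apply_moves", "kwargs": {"rows": [[0,0,0.01,0,0,0,-1],[0,0,0,0,0,0,-1]]}}

```text
time_s: 44.75
tool_pos: [607.2, 198.3, 55.6]
tool_rot: [-0.492, 3.101, 0.001]
contact_force: [-4.8, 2.6, 8.1]
grip_width: 0.341
```

{"fn": "apply_moves", "kwargs": {"rows": [[0,0,0,0,0,0,1],[0,0,0,0,0,0,1],[0,0,0,0,0,0,1],[0,0,0,0,0,0,1],[0,0,0,0,0,0,1],[0,0,-0.3,0,0,0,1],[0,0,-0.7,0,0,0,1],[0,0,-1,0,0,0,1]]}}

```text
time_s: 45.42
tool_pos: [605.8, 197.5, 113.3]
tool_rot: [0.491, -3.098, -0.0]
contact_force: [0.9, 0.4, 0.3]
grip_width: 0.999
```

{"fn": "apply_moves", "kwargs": {"rows": [[0,0,-1,0,0,0,1],[0.8,0,-0.5,0,0,0,1],[0.9,0,0,0,0,0,1],[0.9,0,0,0,0,0,1],[0.9,0,0,0,0,0,1],[0.5,0,0,0,0,0,1],[0,0,0,0,0,0,1],[0,0,0,0,0,0,1]]}}

```text
time_s: 46.08
tool_pos: [493.1, 160.6, 160.2]
tool_rot: [-0.491, 3.101, -0.0]
contact_force: [0.4, -0.9, -0.2]
grip_width: 1.002
```

```bash
python3 - <<'E'
from wm import *
p=wm('spindle',(607,198),sym=np.pi,z=85)
pose=campose('wrist'); w=grab_frame('wrist').copy()
b_=grab_frame('scene').copy();grab_frame('top')
P=campose('scene')
for n,g,z in (('spindle',(607,198),85),('rest',(607,198),50)):
    o=[x for x in (obs(n,c,g,z=z,tol=15) for c in('top','scene')) if x]
    if o: r,f=fit(n,o,g,z=z); print(n,len(o),r.round(2),round(f,3))
i=b_.copy()
for n,z in (('spindle',85),):
    c,_=cv2.findContours((render(n,[606.5,198,np.radians(18),z],'scene',P)>.5).astype(np.uint8),0,2); cv2.drawContours(i,c,-1,(255,0,0),1)
u=proj(np.array([[605,-167,60.]]),'scene',P)[0].astype(int); v=proj(np.array([[607,199,70.]]),'scene',P)[0].astype(int)
cr=lambda im,c:cv2.resize(im[c[1]-45:c[1]+45,c[0]-60:c[0]+60],(400,300),interpolation=cv2.INTER_CUBIC)
save('end.png',np.vstack([np.hstack([cr(b_,u),cr(b_,v)]),np.hstack([cr(i,v),cv2.resize(w,(400,300))])]))
st=get_state(); print(st['contact_force'],st['tool_pos'],st['time_s'])
E
```

```text
spindle [606.6 198.3] yaw 18.3 err 0.225 area 2915.0
spindle 1 [6.0590e+02 1.9634e+02 3.3000e-01] 0.14
rest 1 [6.0357e+02 1.9516e+02 3.4000e-01] 0.945
[ 0.76312228  0.0928357  -0.35172502] [493.01847228 160.69866559 159.05443231] 46.5333
```

View pics/end.png

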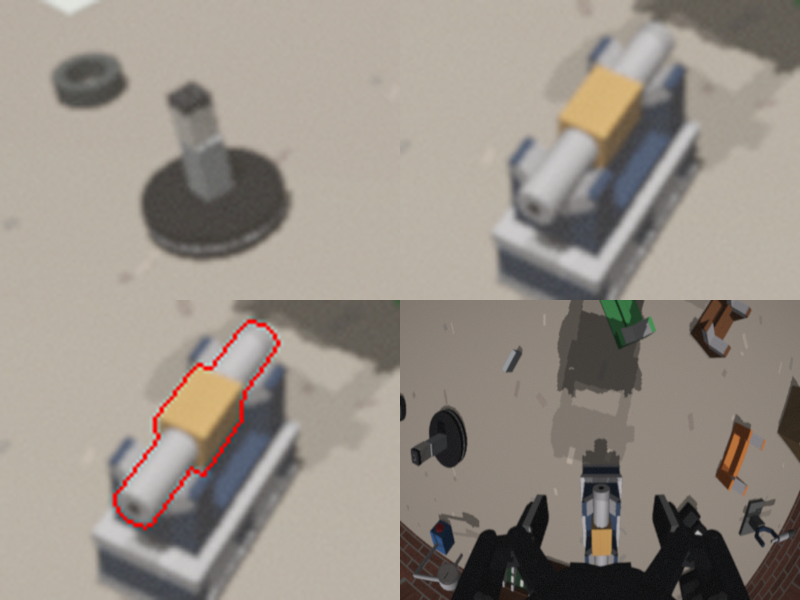

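The final picture shows the master standing (top left) and the spindle down in both vees, with its body between the saddles and the outline matching at seated height. The bystanders in view are untouched and the gripper is clear, so I'll hand in.

```bash
python3 -c "
from station import *
print(close_job())"
```

```text
the job is handed in; nothing more can be done
None
```

I built the master on the flat (50 mm steel, white 30 mm, dark 10 mm wear block), set the dark blue rest lengthwise on the parallel, and laid the spindle in both vees. The job was handed in at about 46.5 s on the robot's clock, with the gripper open and clear of everything. Each piece was lowered in sub-millimetre steps until it touched, and the contact force at release was at most about 10 N.

**What the last checks showed**
- **Master:** the final picture shows it standing squarely on the flat. Block50 was released about 1 mm from the middle as measured, and the blocks above were set within about 1 mm of it.
- **Spindle:** it measures at (606.6, 198.3) mm, yaw 18.3°, within about 1 mm and 1° of the rest as placed. Its outline matches the seated height, and contact came within 0.3 mm of the expected height.
- **Bystanders:** the ring, spare and stamp were never approached. I did not re-measure where they stand at the end.

**What failed or disagreed**
- **Fingertip height:** the fingertips are about 37–40 mm short of the reported TCP. The first grip on block50 closed just above its top without touching it. I corrected by going that much lower for every later grasp.
- **Block30:** the network missed it in shadow, so I checked its position by its hole in the picture instead.
- **Poor late fits:** the last fit of the rest, mostly covered by the spindle, was unreliable, as were the distant fits of block50 and block30 in the stack. I relied on the pictures and release positions there.

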